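# Load the inspection microscope and set its focus dial against the backlash

## Robot

A 6-joint arm with a two-finger parallel gripper is mounted at the origin on the work surface. World frame = base frame: x ahead of the robot, y to its left, z up, the work surface at z = 0. Lengths are in m, angles in rad, forces in N, time in s.
With the tool pointing down it reaches from about 0.2 to 0.875 m from the base axis. Payload 3.4 kg.
Tool frame: the origin (TCP) lies midway between the tips of the shut fingers; the grasp point (between the pads) lies 19 mm behind it (robot.tcp_to_grasp is the distance from the TCP to the grasp point, in m); z points along the fingers, y is the line along which they close (so a half turn about z gives the same grasp; the last joint's range is limited). The gripper opens to 94 mm and grips with 3 to 60 N. Pads are 16 mm wide; open, the fingers measure 119 mm over their backs; the gripper's body (75 mm by 177 mm) begins 78 mm behind the grasp point.
Start: joints at [1.002, 0.276, 1.505, -0, 1.361, -0.121], TCP at [0.249, 0.518, 0.205] pointing down, gripper open.
Joint ranges: [-2.89, 2.89], [-0.75, 2.08], [0.22, 2.7], [-1.18, 4.32], [0.11, 2.71], [-2.7, 2.7]. Speed limits (rad/s): [2.57, 2.57, 3.14, 3.14, 3.14, 3.14].

## Interface

Orientations are given as a unit quaternion [x, y, z, w].
In Python, from plant import robot gives the robot as it stands.
- The arm moves only by the tool step_arm, never from a script. Its argument "moves" is a list of rows, each a list of 7 numbers: the shift along the tool's x, y, z as a fraction of full scale, then the turn, a rotation vector about the tool's x, y, z as a fraction of full scale, then the gripper command: -1 is shut, 1 is fully open, values between are in proportion. In form: [[dx, dy, dz, rx, ry, rz, claw], ...]. A call has exactly 10 rows; each row is the pose to reach, as a shift and turn from the pose commanded when the call began, along the tool's axes at that moment, turning the shorter way round; what a row does not reach only later rows make up. Full scale, the value 1, is 10 cm for a shift and 360 degrees for a turn. A row lasts 1/8 s, in which the tool goes at most 62.5 mm and 10.7 degrees, less where a joint would pass 70% of its speed; a pose out of reach is approached as far as the arm can. A call with a number of a shift or a turn outside -1 to 1 is refused whole. A call with a gripper value outside its range is refused whole. The fingers move at their own pace and stop on an object; "newtons" is the grip in N (left out, the last holds). Time passes only in rows, so rows that repeat a pose let the fingers close, or fill a call up. It gives the time, the measured TCP pose, the force, the opening and the grip force at its end, in the units of the state.
- robot.get_obs(): the state, without advancing time (a new reading comes with each control period).
- robot.get_image(name): name is "scene" or "top"; returns a dict with "color" (480x640x3 uint8, red, green, blue), "z_map" (480x640 float32, m along the optical axis (not along the pixel's ray), 0 where there is no reading), "K" (3x3 intrinsics, pixels), "view" (4x4, takes a point from world to camera coordinates). Camera axes: x right, y down, z forward; pixel columns grow to the right and rows downward; lengths in m; the calibration is good to about 2 mm. A picture is of the moment at which its call begins.
- robot.hand_in(): hands the job in; it is judged then, once.
Trained networks look in the newest picture that a camera, given by its name, has taken for a name from the list of things; names that differ only in an ending like _2 or _b are one class to them, and where a whole thing is asked for, a point or a joint stands for the part that bears it (a point fixed in the world has none). Each returns a list of dicts, best first, with "score" (0 to 1); they miss things now and then, are a little off and sometimes report something else, mostly with a low value. They report only what shows in the picture. A call takes as long as a camera call. They do not tell look-alikes from the thing itself.
- robot.spot_in(camera, label): "location" ([column, row] in pixels, amid what is visible of it).
- robot.trace(camera, label): "pixels" (480x640 bool, what is visible of it) and "location" ([column, row] in pixels, amid what is visible of it).
- robot.tip_of(camera, label): "location" ([column, row] in pixels: a listed point, or the origin of a listed thing).
The state is a dict: "clock": time; "joint_pos": joint angles; "dq": joint speeds; "joint_torque": joint torques, N m; "tcp_pos": TCP position; "orientation": TCP orientation; "force": force on the tool from outside, world axes, zero at the start; "wrist_torque": the same for the moment, N m; "gripper_width": opening from 0.0 (shut) to 1.0 (fully open); "grip_force": force on a finger pad.
Only numpy, scipy, OpenCV 4.12 (cv2) and the standard library are available. Lean on these libraries where they do the work, as an engineer would, in place of code of your own. Each camera call takes 0.05 s, during which the arm holds its last target. There are 200 camera calls.

## Task

Before the drawer is shut, wind the focus dial anticlockwise until its yellow pointer stands at least an eighth of a turn short of the red mark; pull the drawer open, lay every specimen mount from the bench flat in it, each in a cell of its own, and push the drawer fully home. Now set the pointer on the red mark, coming up to it clockwise only so that the play in the knob is taken up that way (with the drawer shut it must never run clearly past the mark, or the lens strikes the specimens), let go, and last of all throw the blue lock lever right over to the far side. Leave the bottle, the lens case and the brush where they are.

Things in the scene. Friction and masses are not known exactly. Their poses are not given: they have to be found in the camera images.
- scope: the microscope's fixed white body, a low hood 175 mm deep (x), 440 mm wide (y from -262 to +178 mm) and 70 mm high. Origin on the bench in the plane of its front face (the face towards the robot); x points into the hood, y to its left. Drawer in the left part (centre line at y = +85 mm); focus dial on top (axis at x = 65, y = -100 mm); lock lever on top (pivot at x = 40, y = -225 mm, 92 mm above the bench)
- drawer (a joint): travel of the specimen drawer: 0 = shut (home), 0.14 m = fully open; opens along the scope's -x, out of the hood's front; resists with about 2 N. It must be open by 0.13 or more for the rear cells to stand well clear of the hood. The hood's roof over it begins 52 mm above the bench
- drawer_floor (a point): centre of the drawer's inner floor (14 mm above the bench), moves with the drawer; axes as the scope's. The inside is 114 mm (x) by 152 mm (y), split by a cross of ribs 4 mm thick and 5 mm high into 2 x 2 cells with centres at x = +-29.5, y = +-39 mm; its rim is also 5 mm high, but at its -x end the drawer's front plate (12 mm thick, inner face 61 mm from this point) rises 37 mm above the floor
- drawer_tab (a point): grip point of the black upright pull tab on the drawer's front, 10 mm (x) by 30 mm (y), its top 16 mm above this point and its foot 22 mm below it; it stands 20 mm clear of the hood's front when shut, so pinch it across y from above, to pull or push the drawer
- dial (a joint): angle of the focus dial (black disc, 100 mm diameter, vertical axis), 0 to 2.9 rad, growing clockwise seen from above; it stays where it is left (0.06 N m of friction) and is turned only through the knob. It starts past the red mark
- pointer (a point): outer tip of the yellow pointer line on the dial, at the rim, 50 mm from the axis; x points outwards along the pointer, z up
- knob (a joint): play (lost motion) between knob and dial: knob angle relative to the dial, -0.2 to +0.2 rad, growing clockwise. At +0.2 the knob drives the dial clockwise, at -0.2 anticlockwise; in between the knob turns loosely and the dial stands still. Play counts as taken up clockwise above +0.12
- knob_grip (a point): grip point of the knob on the dial's axis: an upright grey bar 46 mm long along this point's x, 14 mm thick along its y; its top is 12 mm above this point, the dial's face 26 mm below it ; pinch it across its thickness
- mark: the red set mark, a 7 mm wide bar fixed on the hood just outside the dial's rim. Origin on the dial's axis at the hood's top; its x points from the axis to the mark (the bar lies 53 to 64 mm out), y to the anticlockwise side, z up. The pointer is on the mark when the two line up
- lock (a joint): angle of the lock lever: 0 = leaning 0.5 rad from upright towards the robot, 1.0 = right over to the far side (scope +x); stays where it is left; a push of 1 to 2 N at the ball moves it
- lock_tip (a point): centre of the 26 mm blue ball at the free end of the lock lever, 70 mm from its pivot
- mount1: specimen mount: green resin disc with a steel inlay on one face, 40 mm diameter, 20 mm thick, 30 to 65 g, lying flat on the bench; origin at its centre, z along its axis. Either face may be up. May be absent
- mount2: specimen mount: red resin disc with a steel inlay on one face, 40 mm diameter, 20 mm thick, 30 to 65 g, lying flat on the bench; origin at its centre, z along its axis. Either face may be up. May be absent
- mount3: specimen mount: orange resin disc with a steel inlay on one face, 40 mm diameter, 20 mm thick, 30 to 65 g, lying flat on the bench; origin at its centre, z along its axis. Either face may be up. May be absent
- mount4: specimen mount: blue resin disc with a steel inlay on one face, 40 mm diameter, 20 mm thick, 30 to 65 g, lying flat on the bench; origin at its centre, z along its axis. Either face may be up. May be absent
- bottle: bystander: amber bottle, 50 mm diameter, 120 mm high; origin under its foot
- case: bystander: black lens case, 44 mm diameter, 60 mm high; origin under its foot
- brush: bystander: dusting brush lying on the bench, long axis x
Mind the look-alikes: they are no part of the job. What is shaped like the mount3 but white is not meant.

How it is judged:
By the outcome, as a careful person would: the job done as asked, in the order asked, and still so for the second after the job is handed in, with the robot touching nothing.
Of mount1, mount2, mount3, mount4 only 2 to 4 are there at a start; the rules pass over those that are not, and their reading is None.
At some moment in a run one of mount1, mount2, mount3, mount4 may be knocked a few centimetres aside while the robot is not near it.
Once in a run the grip may slacken for a moment while it holds something.
It also fails if it takes over 210 s, if anything falls off the work surface, if the arm or the gripper's body presses on something with over 40 N, if the wrist force passes 120 N, or if a joint passes its speed limit or range.

## Working session

There is one attempt and no reset: what is moved stays moved. The work goes in short steps, Python scripts to look and compute and a tool call to move; the robot and the scene stay as the last step left them, time stands still between calls to the robot, and variables do not carry over. Pictures are saved under pics/ and viewed, at most 14 in all, crops included, and the job is handed in when it is done.

Besides the shell and the picture viewer there is one more tool, called after "Call:" in YAML: its name, and indented under it one key for each argument. step_arm: Moves the arm, as the interface text tells. Shift numbers are shares of 10 cm and turn numbers shares of 360 degrees, none past 1 either way. Its arguments: {"type":"object","properties":{"moves":{"type":"array"},"newtons":{"type":"number"}},"required":["moves"]}

```bash
ls; mkdir -p pics; cat > h.py <<'E'
import numpy as np, cv2
from plant import robot
from scipy.spatial.transform import Rotation as R
def pix(im,u,v,z=None,hz=None):
    """world point of pixel: from z_map (median 3x3) or on plane height hz"""
    K=im["K"];T=np.linalg.inv(im["view"])
    d=np.linalg.inv(K)@[u,v,1.]
    if hz is not None:
        dw=T[:3,:3]@d; o=T[:3,3]; return o+dw*(hz-o[2])/dw[2]
    p=im["z_map"][int(v)-1:int(v)+2,int(u)-1:int(u)+2]; p=p[p>0]
    return T[:3,:3]@(d*np.median(p))+T[:3,3] if len(p) else None
def save(im,n,box=None,s=1):
    c=im["color"][:,:,::-1]
    if box: c=c[box[1]:box[3],box[0]:box[2]]
    if s!=1: c=cv2.resize(c,None,fx=s,fy=s,interpolation=cv2.INTER_CUBIC)
    cv2.imwrite("pics/"+n,c)
def st():
    o=robot.get_obs(); print(round(o["clock"],2),np.round(o["tcp_pos"],4),np.round(R.from_quat(o["orientation"]).as_matrix().ravel(),3),np.round(o["force"],1),round(o["gripper_width"],3),round(o["grip_force"],1)); return o
E
python3 - <<'E'
from h import *
np.set_printoptions(suppress=True)
st()
for c in("scene","top"):
    im=robot.get_image(c); save(im,c+"0.png"); np.savez(c+"0.npz",**im)
    print(c,np.round(np.linalg.inv(im["view"]),3).tolist(), im["K"][0,0])
    for n in ["scope","drawer_floor","drawer_tab","pointer","knob_grip","mark","lock_tip","mount1","mount2","mount3","mount4","bottle","case","brush"]:
        for d in robot.tip_of(c,n)[:3]:
            u,v=d["location"]; 
            p=pix(im,u,v) if 1<u<638 and 1<v<478 else None
            print(n,round(d["score"],2),np.round([u,v]),None if p is None else np.round(p,3))
E
```

```text
pics
0.0 [0.2487 0.5178 0.2046] [-0.901  0.433 -0.001  0.433  0.901 -0.002  0.    -0.002 -1.   ] [ 0.2 -0.  -0.1] 0.999 0.0
scene [[-0.831, 0.456, -0.319, 0.836], [0.557, 0.691, -0.461, 0.436], [0.011, -0.56, -0.828, 0.914], [0.0, 0.0, 0.0, 1.0]] 439.32572287507804
scope 0.98 [300. 297.] [0.614 0.063 0.07 ]
scope 0.32 [253. 255.] [ 0.656 -0.058  0.116]
drawer_tab 0.88 [346. 299.] [0.542 0.128 0.089]
pointer 0.87 [272. 274.] [ 0.636 -0.02   0.071]
knob_grip 0.73 [252. 257.] [ 0.66  -0.058  0.112]
mark 0.4 [406. 408.] [0.56  0.36  0.019]
lock_tip 0.71 [242. 195.] [ 0.609 -0.182  0.162]
mount1 0.85 [405. 404.] [0.557 0.353 0.02 ]
mount1 0.77 [449. 384.] [0.455 0.373 0.019]
mount1 0.68 [272. 187.] [ 0.486 -0.278  0.021]
mount2 0.85 [405. 404.] [0.557 0.353 0.02 ]
mount2 0.77 [449. 384.] [0.455 0.373 0.019]
mount2 0.68 [272. 187.] [ 0.486 -0.278  0.021]
mount3 0.85 [405. 404.] [0.557 0.353 0.02 ]
mount3 0.77 [449. 384.] [0.455 0.373 0.019]
mount3 0.68 [272. 187.] [ 0.486 -0.278  0.021]
mount4 0.85 [405. 404.] [0.557 0.353 0.02 ]
mount4 0.77 [449. 384.] [0.455 0.373 0.019]
mount4 0.68 [272
[... 575 characters left out ...]
-0.187  0.168]
mount1 0.73 [191. 263.] [0.454 0.366 0.019]
mount1 0.72 [357. 270.] [ 0.434 -0.13   0.019]
mount1 0.55 [404. 256.] [ 0.476 -0.272  0.022]
mount2 0.73 [191. 263.] [0.454 0.366 0.019]
mount2 0.72 [357. 270.] [ 0.434 -0.13   0.019]
mount2 0.55 [404. 256.] [ 0.476 -0.272  0.022]
mount3 0.73 [191. 263.] [0.454 0.366 0.019]
mount3 0.72 [357. 270.] [ 0.434 -0.13   0.019]
mount3 0.55 [404. 256.] [ 0.476 -0.272  0.022]
mount4 0.73 [191. 263.] [0.454 0.366 0.019]
mount4 0.72 [357. 270.] [ 0.434 -0.13   0.019]
mount4 0.55 [404. 256.] [ 0.476 -0.272  0.022]
bottle 0.54 [432. 186.] [ 0.679 -0.347  0.08 ]
case 0.5 [193. 202.] [0.634 0.352 0.059]
brush 0.65 [457. 216.] [ 0.597 -0.438  0.017]
```

View pics/scene0.png

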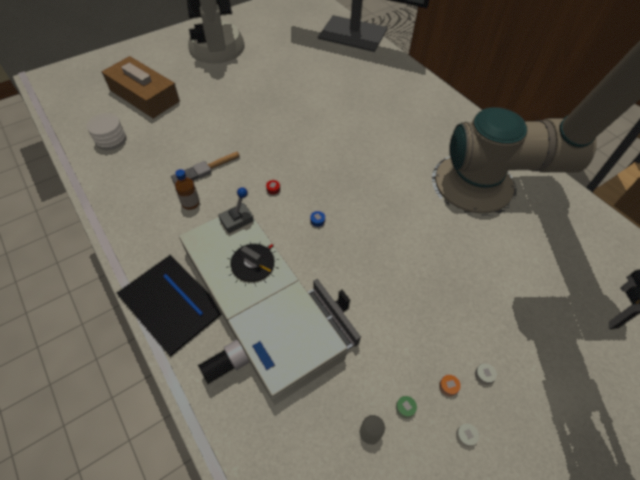

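```bash
python3 - <<'E'
import cv2
c=cv2.imread("pics/top0.png")[150:330,150:490]
cv2.imwrite("pics/top0c.png",cv2.resize(c,None,fx=2.35,fy=2.35,interpolation=cv2.INTER_CUBIC))
E
```

```text
(no output)
```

View pics/top0c.png

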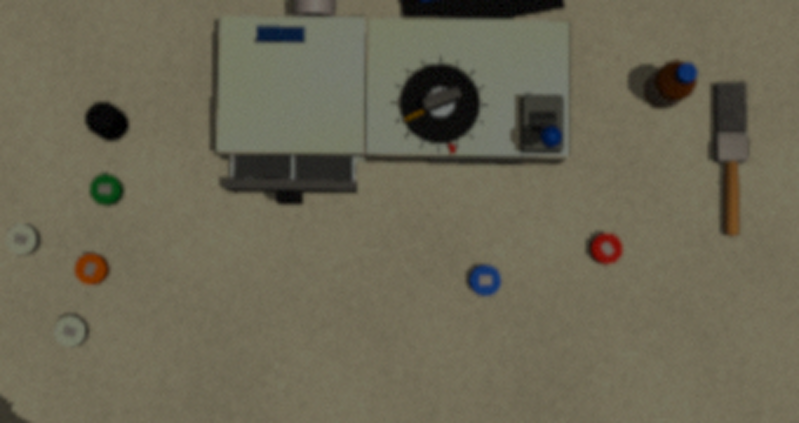

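The pictures show four mounts: green at (405,405), orange (450,384), red (273,187) and blue (317,218) in the scene view. Two white rings at (486,373) and (467,435) are look-alikes and will be ignored. The drawer is slightly open already, and the pointer is about 80° clockwise of the red mark. Next I'll measure everything exactly.

```bash
cat > m.py <<'E'
from h import *
def cloud(im):
    v,u=np.mgrid[0:480,0:640]; z=im["z_map"]; T=np.linalg.inv(im["view"]); K=im["K"]
    P=np.stack([(u-K[0,2])/K[0,0]*z,(v-K[1,2])/K[1,1]*z,z],-1)@T[:3,:3].T+T[:3,3]; P[z<=0]=np.nan; return P
HUE={"mount1":(45,80),"mount2":(172,184),"mount3":(5,18),"mount4":(100,122)}
def mounts(im,zr=(0.012,0.045)):
    P=cloud(im); hsv=cv2.cvtColor(im["color"],cv2.COLOR_RGB2HSV).astype(int); out={}
    for n,(a,b) in HUE.items():
        h=hsv[...,0]; hh=np.where(h<4,h+180,h) if n=="mount2" else h
        m=(hh>=a)&(hh<=b)&(hsv[...,1]>110)&(hsv[...,2]>50)&(P[...,2]>zr[0])&(P[...,2]<zr[1])
        k,l,s,_=cv2.connectedComponentsWithStats(cv2.morphologyEx(m.astype(np.uint8),cv2.MORPH_CLOSE,np.ones((3,3))))
        res=[]
        for i in range(1,k):
            if s[i,4]>40:
                c=cv2.convexHull(np.argwhere(l==i)[:,::-1].astype(np.int32)); (u,v),r=cv2.minEnclosingCircle(c)
                zz=np.nanpercentile(P[l==i][:,2],80); p=pix(im,u,v,hz=zz); res.append((np.round(p,4),int(s[i,4]),round(r,1)))
        out[n]=res
    return out
E
python3 - <<'E'
from m import *
np.set_printoptions(suppress=True)
for c in("top","scene"):
    im=dict(np.load(c+"0.npz")); P=cloud(im)
    m=(P[...,2]>.062)&(P[...,2]<.078)&(abs(P[...,1]+.04)<.3)&(P[...,0]>.5)&(P[...,0]<.85)
    m=cv2.morphologyEx(m.astype(np.uint8),cv2.MORPH_CLOSE,np.ones((5,5))); m=cv2.morphologyEx(m,cv2.MORPH_OPEN,np.ones((9,9)))
    k,l,s,_=cv2.connectedComponentsWithStats(m); i=1+np.argmax(s[1:,4]); q=P[l==i]; q=q[~np.isnan(q[:,0])]
    print(c,"hood",cv2.minAreaRect((q[:,:2]*1000).astype(np.float32)),np.median(q[:,2]))
    for n,r in mounts(im).items(): print(n,r)
    hsv=cv2.cvtColor(im["color"],cv2.COLOR_RGB2HSV).astype(int)
    near=(P[...,0]>.54)&(P[...,0]<.76)&(P[...,1]>-.15)&(P[...,1]<.02)
    for nm,mm in dict(yellow=(hsv[...,0]>12)&(hsv[...,0]<32)&(hsv[...,1]>130)&(P[...,2]>.06),red=((hsv[...,0]<6)|(hsv[...,0]>172))&(hsv[...,1]>120)&(P[...,2]>.06),black=(hsv[...,2]<60)&(abs(P[...,2]-.078)<.008),knob=(P[...,2]>.104)&(P[...,2]<.125)).items():
        q=P[mm&near]; 
        if len(q): print(nm,len(q),q.mean(0).round(4),cv2.minAreaRect((q[:,:2]*1000).astype(np.float32)),np.median(q[:,2]).round(4))
    b=(hsv[...,0]>100)&(hsv[...,0]<125)&(hsv[...,1]>120)&(P[...,2]>.12)&(P[...,1]>-.25)&(P[...,1]<-.1); q=P[b]; print("ball",len(q),q.mean(0).round(3),q[:,2].max())
    t=(P[...,0]<.58)&(P[...,0]>.48)&(P[...,1]>0)&(P[...,1]<.25)&(P[...,2]>.03); q=P[t]; 
    for lo,hi in((.03,.045),(.045,.06),(.06,.1)): 
        w=q[(q[:,2]>lo)&(q[:,2]<hi)]; 
        if len(w): print("front",lo,len(w),w.min(0).round(3),w.max(0).round(3),cv2.minAreaRect((w[:,:2]*1000).astype(np.float32)))
E
```

```text
top hood ((715.0762939453125, -10.37054443359375), (438.7088928222656, 247.031005859375), 89.14022064208984) 0.06972357678822094
mount1 [(array([0.5533, 0.3556, 0.0224]), 99, 6.4)]
mount2 [(array([ 0.4783, -0.2836,  0.022 ]), 98, 6.2)]
mount3 [(array([ 0.5422, -0.4473,  0.0201]), 166, 15.1), (array([0.4535, 0.3739, 0.0218]), 136, 6.9)]
mount4 [(array([ 0.8171, -0.1159,  0.0211]), 106, 22.5), (array([ 0.437 , -0.1282,  0.0226]), 99, 6.4)]
yellow 43 [ 0.6444 -0.0415  0.0765] ((664.3825073242188, -63.99864959716797), (73.16178894042969, 66.60147857666016), 85.62030792236328) 0.0763
red 11 [ 0.6121 -0.0845  0.0757] ((639.0256958007812, -88.81843566894531), (11.21282958984375, 87.7790756225586), 85.64022827148438) 0.0767
black 710 [ 0.6549 -0.068   0.0765] ((655.7298583984375, -67.76416015625), (95.07077026367188, 96.0622329711914), 43.72735595703125) 0.0765
knob 87 [ 0.6553 -0.0676  0.1135] ((656.2220458984375, -67.51292419433594), (15.371326446533203, 44.8245964050293), 22.38673973083496) 0.114
ball 62 [ 0.602 -0.191  0.166] 0.17163783311732028
front 0.03 31 [0.534 0.057 0.03 ] [0.564 0
[... 1223 characters left out ...]
8076172), 80.81950378417969) 0.0776
knob 158 [ 0.6585 -0.066   0.1136] ((657.7898559570312, -67.26176452636719), (15.39182186126709, 46.44379806518555), 22.638778686523438) 0.1146
ball 59 [ 0.607 -0.187  0.166] 0.17186421269034957
front 0.03 162 [0.536 0.035 0.03 ] [0.566 0.201 0.045] ((550.843994140625, 117.9878158569336), (165.2500457763672, 29.095745086669922), 89.40019989013672)
front 0.045 532 [0.535 0.034 0.045] [0.566 0.201 0.06 ] ((549.772216796875, 117.85494995117188), (166.9811553955078, 30.419042587280273), 89.21099090576172)
front 0.06 138 [0.534 0.103 0.06 ] [0.545 0.134 0.094] ((539.5060424804688, 118.17495727539062), (30.847606658935547, 11.146883010864258), 89.89741516113281)
```

```bash
cat > plan.py <<'E'
# plan.py x y z yaw_deg [x y z yaw ...]: prints the calls (shift, turn/360) for a downward tool, starting at the measured pose
import sys; from h import *
o=robot.get_obs(); p=o["tcp_pos"].copy() if hasattr(o["tcp_pos"],"copy") else np.array(o["tcp_pos"]); p=np.array(p)
M=R.from_quat(o["orientation"]).as_matrix(); yaw=np.degrees(np.arctan2(M[1,1],M[0,1]))
j=np.degrees(o["joint_pos"]); print("t",round(o["clock"],2),"at",p.round(4),"yaw",yaw.round(1),"j6",j[5].round(1),"tilt",M[:,2].round(3))
a=[float(x) for x in sys.argv[1:]]
def fr(y): c,s=np.cos(np.radians(y)),np.sin(np.radians(y)); return np.array([[s,c,0],[-c,s,0],[0,0,-1]])
# columns: tool x=(sin,-cos,0)? check: x = y cross z
def fr(y):
    c,s=np.cos(np.radians(y)),np.sin(np.radians(y)); Y=np.array([c,s,0]); Z=np.array([0,0,-1.]); return np.stack([np.cross(Y,Z),Y,Z],1)
for k in range(0,len(a),4):
    g=np.array(a[k:k+3]); gy=a[k+3]
    while True:
        F=fr(yaw); d=F.T@(g-p)*10; f=max(1,np.abs(d).max()); n=np.ceil(f); s=d/n
        dy=np.clip(gy-yaw,-95,95); rz=-dy/360
        s=np.round(s,3); rz=round(rz,3)
        print(" ",s.tolist(),"rz",rz); p=p+F@s/10; yaw-=rz*360
        if np.linalg.norm(g-p)<.0015 and abs(gy-yaw)<.6: break
    print("  ->",p.round(4),yaw.round(1))
E
python3 plan.py .5 .2 .2 -30 .657 -.067 .16 -155 .657 -.067 .086 -155
```

```text
t 1.5 at [0.249  0.5183 0.2055] yaw 64.3 j6 -6.9 tilt [ 0.  0. -1.]
  [-0.91, -0.446, 0.014] rz 0.262
  [-0.376, 0.941, 0.014] rz 0.0
  [-0.376, 0.941, 0.013] rz 0.0
  [-0.375, 0.942, 0.014] rz 0.0
  -> [0.5 0.2 0.2] -30.0
  [-0.51, 0.898, 0.133] rz 0.264
  [0.939, 0.428, 0.133] rz 0.083
  [0.514, -0.048, 0.067] rz 0.0
  [0.514, -0.048, 0.067] rz 0.0
  -> [ 0.657 -0.067  0.16 ] -154.9
  [0.0, -0.0, 0.74] rz 0.0
  -> [ 0.657 -0.067  0.086] -154.9
```

Call:
step_arm:
  moves:
    - [-0.91,-0.45,0,0,0,0.262,1]
    - [-0.91,-0.45,0,0,0,0.262,1]
    - [-0.91,-0.45,0,0,0,0.262,1]
    - [-0.91,-0.45,0,0,0,0.262,1]
    - [-0.91,-0.45,0,0,0,0.262,1]
    - [-0.91,-0.45,0,0,0,0.262,1]
    - [-0.91,-0.45,0,0,0,0.262,1]
    - [-0.91,-0.45,0,0,0,0.262,1]
    - [-0.91,-0.45,0,0,0,0.262,1]
    - [-0.91,-0.45,0,0,0,0.262,1]

```text
clock: 2.75
tcp_pos: [0.3115, 0.4384, 0.2055]
orientation: [0.865, 0.501, 0.0, -0.0]
force: [-0.4, 0.7, -0.3]
gripper_width: 0.999
grip_force: 0.0
```

Call:
step_arm:
  moves:
    - [-0.38,0.94,0,0,0,0,1]
    - [-0.38,0.94,0,0,0,0,1]
    - [-0.38,0.94,0,0,0,0,1]
    - [-0.38,0.94,0,0,0,0,1]
    - [-0.38,0.94,0,0,0,0,1]
    - [-0.38,0.94,0,0,0,0,1]
    - [-0.38,0.94,0,0,0,0,1]
    - [-0.38,0.94,0,0,0,0,1]
    - [-0.38,0.94,0,0,0,0,1]
    - [-0.38,0.94,0,0,0,0,1]

```text
clock: 4.0
tcp_pos: [0.374, 0.3585, 0.2055]
orientation: [0.866, 0.5, 0.0, -0.0]
force: [0.4, 0.1, 0.2]
gripper_width: 1.003
grip_force: 0.0
```

Call:
step_arm:
  moves:
    - [-0.38,0.94,0,0,0,0,1]
    - [-0.38,0.94,0,0,0,0,1]
    - [-0.38,0.94,0,0,0,0,1]
    - [-0.38,0.94,0,0,0,0,1]
    - [-0.38,0.94,0,0,0,0,1]
    - [-0.38,0.94,0,0,0,0,1]
    - [-0.38,0.94,0,0,0,0,1]
    - [-0.38,0.94,0,0,0,0,1]
    - [-0.38,0.94,0,0,0,0,1]
    - [-0.38,0.94,0,0,0,0,1]

```text
clock: 5.25
tcp_pos: [0.4364, 0.2786, 0.2055]
orientation: [0.866, 0.5, 0.0, -0.0]
force: [-0.6, 0.2, 0.4]
gripper_width: 1.002
grip_force: 0.0
```

Call:
step_arm:
  moves:
    - [-0.38,0.94,0,0,0,0,1]
    - [-0.38,0.94,0,0,0,0,1]
    - [-0.38,0.94,0,0,0,0,1]
    - [-0.38,0.94,0,0,0,0,1]
    - [-0.38,0.94,0,0,0,0,1]
    - [-0.38,0.94,0,0,0,0,1]
    - [-0.38,0.94,0,0,0,0,1]
    - [-0.38,0.94,0,0,0,0,1]
    - [-0.38,0.94,0,0,0,0,1]
    - [-0.38,0.94,0,0,0,0,1]

```text
clock: 6.5
tcp_pos: [0.4988, 0.1987, 0.2055]
orientation: [0.866, 0.5, 0.0, -0.0]
force: [-0.0, 0.4, -0.7]
gripper_width: 1.0
grip_force: 0.0
```

Call:
step_arm:
  moves:
    - [-0.51,0.9,0,0,0,0.264,1]
    - [-0.51,0.9,0,0,0,0.264,1]
    - [-0.51,0.9,0,0,0,0.264,1]
    - [-0.51,0.9,0,0,0,0.264,1]
    - [-0.51,0.9,0,0,0,0.264,1]
    - [-0.51,0.9,0,0,0,0.264,1]
    - [-0.51,0.9,0,0,0,0.264,1]
    - [-0.51,0.9,0,0,0,0.264,1]
    - [-0.51,0.9,0,0,0,0.264,1]
    - [-0.51,0.9,0,0,0,0.264,1]

```text
clock: 7.75
tcp_pos: [0.5513, 0.1095, 0.2054]
orientation: [0.954, -0.3, -0.0, -0.0]
force: [-0.2, -0.1, -0.3]
gripper_width: 1.002
grip_force: 0.0
```

```bash
python3 plan.py .657 -.067 .16 -155 .657 -.067 .086 -155
```

```text
t 7.75 at [0.5513 0.1095 0.2054] yaw -124.9 j6 129.1 tilt [-0.  0. -1.]
  [0.938, 0.421, 0.227] rz 0.084
  [0.512, -0.054, 0.114] rz -0.0
  [0.511, -0.054, 0.113] rz -0.0
  -> [ 0.6569 -0.067   0.16  ] -155.2
  [0.0, -0.0, 0.74] rz -0.0
  -> [ 0.6569 -0.067   0.086 ] -155.2
```

Call:
step_arm:
  moves:
    - [0.94,0.42,0.2,0,0,0.084,1]
    - [0.94,0.42,0.2,0,0,0.084,1]
    - [0.94,0.42,0.2,0,0,0.084,1]
    - [0.94,0.42,0.2,0,0,0.084,1]
    - [0.94,0.42,0.2,0,0,0.084,1]
    - [0.94,0.42,0.2,0,0,0.084,1]
    - [0.94,0.42,0.2,0,0,0.084,1]
    - [0.94,0.42,0.2,0,0,0.084,1]
    - [0.94,0.42,0.2,0,0,0.084,1]
    - [0.94,0.42,0.2,0,0,0.084,1]

```text
clock: 9.0
tcp_pos: [0.6042, 0.0213, 0.1855]
orientation: [0.842, -0.539, -0.0, -0.0]
force: [-0.8, -0.8, -0.9]
gripper_width: 1.001
grip_force: 0.0
```

Call:
step_arm:
  moves:
    - [1,-0.1,0,0,0,0,1]
    - [1,-0.1,0,0,0,0,1]
    - [1,-0.1,0,0,0,0,1]
    - [1,-0.1,0,0,0,0,1]
    - [1,-0.1,0.3,0,0,0,1]
    - [1,-0.1,0.6,0,0,0,1]
    - [1,-0.1,0.8,0,0,0,1]
    - [1,-0.1,0.98,0,0,0,1]
    - [1,-0.1,0.98,0,0,0,1]
    - [1,-0.1,0.98,0,0,0,1]

```text
clock: 10.25
tcp_pos: [0.6554, -0.0647, 0.0884]
orientation: [0.842, -0.539, 0.001, -0.0]
force: [0.6, -0.3, 0.7]
gripper_width: 0.995
grip_force: 0.0
```

Call:
step_arm:
  moves:
    - [0,0,0,0,0,0,0]
    - [0,0,0,0,0,0,-1]
    - [0,0,0,0,0,0,-1]
    - [0,0,0,0,0,0,-1]
    - [0,0,0,0,0,0,-1]
    - [0,0,0,0,0,0,-1]
    - [0,0,0,0,0,0,-1]
    - [0,0,0,0,0,0,-1]
    - [0,0,0,0,0,0,-1]
    - [0,0,0,0,0,0,-1]
  newtons: 25

```text
clock: 11.5
tcp_pos: [0.6546, -0.0658, 0.0874]
orientation: [0.842, -0.539, -0.0, 0.001]
force: [-1.7, -1.9, 0.6]
gripper_width: 0.143
grip_force: 24.9
```

```bash
python3 plan.py; python3 -c "
from h import *
im=robot.get_image('scene'); save(im,'k1.png',(150,150,400,340),3)"
```

```text
t 11.5 at [ 0.6546 -0.0658  0.0874] yaw -155.3 j6 143.5 tilt [-0.001 -0.001 -1.   ]
```

View pics/k1.png

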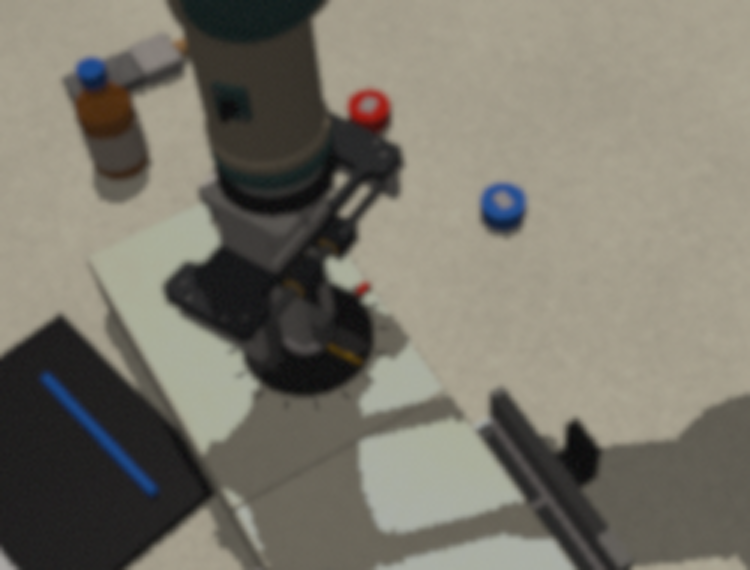

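The knob is gripped: the opening is 13.4 mm against its 14 mm, and the pointer and mark are visible at (343,352) and (362,288) in the crop. Winding anticlockwise.

Call:
step_arm:
  moves:
    - [0,0,0,0,0,-0.026,-1]
    - [0,0,0,0,0,-0.052,-1]
    - [0,0,0,0,0,-0.078,-1]
    - [0,0,0,0,0,-0.104,-1]
    - [0,0,0,0,0,-0.13,-1]
    - [0,0,0,0,0,-0.156,-1]
    - [0,0,0,0,0,-0.182,-1]
    - [0,0,0,0,0,-0.208,-1]
    - [0,0,0,0,0,-0.234,-1]
    - [0,0,0,0,0,-0.26,-1]

```text
clock: 12.8
tcp_pos: [0.653, -0.0706, 0.0874]
orientation: [0.969, 0.248, -0.003, 0.004]
force: [-6.2, -11.5, 1.7]
gripper_width: 0.152
grip_force: 24.9
```

Call:
step_arm:
  moves:
    - [0,0,0,0,0,-0.02,-1]
    - [0,0,0,0,0,-0.04,-1]
    - [0,0,0,0,0,-0.06,-1]
    - [0,0,0,0,0,-0.08,-1]
    - [0,0,0,0,0,-0.1,-1]
    - [0,0,0,0,0,-0.12,-1]
    - [0,0,0,0,0,-0.14,-1]
    - [0,0,0,0,0,-0.16,-1]
    - [0,0,0,0,0,-0.17,-1]
    - [0,0,0,0,0,-0.17,-1]

```text
clock: 14.05
tcp_pos: [0.656, -0.0723, 0.0875]
orientation: [0.709, 0.705, -0.003, 0.005]
force: [0.0, -14.0, -1.8]
gripper_width: 0.147
grip_force: 25.0
```

```bash
cat > dial.py <<'E'
from m import *
def dial(c="scene",cx=None):
    im=robot.get_image(c); P=cloud(im); hsv=cv2.cvtColor(im["color"],cv2.COLOR_RGB2HSV).astype(int)
    C=np.array([.6570,-.0674]) if cx is None else np.array(cx)
    r=np.hypot(P[...,0]-C[0],P[...,1]-C[1])
    H,S,V=hsv[...,0],hsv[...,1],hsv[...,2]
    y=(H>10)&(H<32)&(S>110)&(V>40)&(abs(P[...,2]-.077)<.01)&(r<.056)&(r>.012)
    d=(((H<7)|(H>172)))&(S>110)&(V>40)&(abs(P[...,2]-.075)<.01)&(r<.07)&(r>.046)
    b=(V<60)&(abs(P[...,2]-.077)<.006)&(r<.06)
    out=[]
    for n,m in (("yellow",y),("red",d)):
        q=P[m]
        if len(q): 
            q=q.mean(0); out.append((n,int(m.sum()),q.round(4),round(float(np.degrees(np.arctan2(q[1]-C[1],q[0]-C[0])))%360,1)))
        else: out.append((n,0))
    print(c,out); return im
if __name__=="__main__":
    st(); dial(); dial("top")
E
python3 dial.py
```

```text
14.05 [ 0.656  -0.0723  0.0875] [ 0.007  1.     0.002  1.    -0.007 -0.011 -0.011  0.002 -1.   ] [  0.  -14.   -1.8] 0.147 25.0
scene [('yellow', 0), ('red', 12, array([ 0.6018, -0.0829,  0.0755]), 195.7)]
top [('yellow', 0), ('red', 0)]
```

Call:
step_arm:
  moves:
    - [0,0,0,0,0,0,0.2]
    - [0,0,0,0,0,0,0.4]
    - [0,0,0,0,0,0,0.4]
    - [0,0,-0.3,0,0,0,0.4]
    - [0,0,-0.6,0,0,0,0.4]
    - [0,0,-1,0,0,0,0.4]
    - [0,0,-1,0,0,0,0.4]
    - [0,0,-1,0,0,0,0.4]
    - [0,0,-1,0,0,0,0.4]
    - [0,0,-1,0,0,0,0.4]

```text
clock: 15.4
tcp_pos: [0.6545, -0.0652, 0.186]
orientation: [0.71, 0.704, -0.001, -0.001]
force: [0.1, -0.1, -0.3]
gripper_width: 0.701
grip_force: 0.0
```

Call:
step_arm:
  moves:
    - [0.9,-0.9,0,0,0,-0.249,0.4]
    - [0.9,-0.9,0,0,0,-0.249,0.4]
    - [0.9,-0.9,0,0,0,-0.249,0.4]
    - [0.9,-0.9,0,0,0,-0.249,0.4]
    - [0.9,-0.9,0,0,0,-0.249,0.4]
    - [0.9,-0.9,0,0,0,-0.249,0.4]
    - [0.9,-0.9,0,0,0,-0.249,0.4]
    - [0.9,-0.9,0,0,0,-0.249,0.4]
    - [0.9,-0.9,0,0,0,-0.249,0.4]
    - [0.9,-0.9,0,0,0,-0.249,0.4]

```text
clock: 16.65
tcp_pos: [0.5656, 0.0253, 0.1869]
orientation: [0.008, 1.0, 0.0, -0.0]
force: [0.1, 1.1, -0.3]
gripper_width: 0.699
grip_force: 0.0
```

```bash
python3 dial.py; python3 plan.py .5390 .118 .15 89 .539 .118 .06 89
```

```text
16.65 [0.5656 0.0253 0.1869] [-1.     0.015 -0.001  0.015  1.     0.     0.001  0.    -1.   ] [ 0.1  1.1 -0.3] 0.699 0.0
scene [('yellow', 0), ('red', 12, array([ 0.602 , -0.0824,  0.0762]), 195.3)]
top [('yellow', 22, array([ 0.6491, -0.1023,  0.0762]), 257.3), ('red', 9, array([ 0.5987, -0.0827,  0.0762]), 194.7)]
t 16.75 at [0.5657 0.0253 0.1871] yaw 89.1 j6 -93.6 tilt [-0.001  0.    -1.   ]
  [0.281, 0.922, 0.371] rz 0.0
  -> [0.539 0.118 0.15 ] 89.1
  [0.0, 0.0, 0.9] rz 0.0
  -> [0.539 0.118 0.06 ] 89.1
```

Call:
step_arm:
  moves:
    - [0.28,0.92,0,0,0,0,0.4]
    - [0.28,0.92,0,0,0,0,0.4]
    - [0.28,0.92,0,0,0,0,0.4]
    - [0.28,0.92,0.4,0,0,0,0.4]
    - [0.28,0.92,0.4,0,0,0,0.4]
    - [0.28,0.92,0.6,0,0,0,0.4]
    - [0.28,0.92,0.8,0,0,0,0.4]
    - [0.28,0.92,1,0,0,0,0.4]
    - [0.28,0.92,1,0,0,0,0.4]
    - [0.28,0.92,1,0,0,0,0.4]

```text
clock: 18.0
tcp_pos: [0.5404, 0.1173, 0.0888]
orientation: [0.007, 1.0, 0.0, 0.001]
force: [0.6, 0.2, 0.1]
gripper_width: 0.701
grip_force: 0.0
```

Call:
step_arm:
  moves:
    - [0,0,0.1,0,0,0,0.4]
    - [0,0,0.25,0,0,0,0.4]
    - [0,0,0.25,0,0,0,0]
    - [0,0,0.25,0,0,0,-1]
    - [0,0,0.25,0,0,0,-1]
    - [0,0,0.25,0,0,0,-1]
    - [0,0,0.25,0,0,0,-1]
    - [0,0,0.25,0,0,0,-1]
    - [0,0,0.25,0,0,0,-1]
    - [0,0,0.25,0,0,0,-1]
  newtons: 25

```text
clock: 19.25
tcp_pos: [0.5394, 0.1175, 0.0628]
orientation: [0.007, 1.0, -0.0, 0.0]
force: [0.1, -1.1, 2.8]
gripper_width: 0.319
grip_force: 25.0
```

Call:
step_arm:
  moves:
    - [0.1,0,0,0,0,0,-1]
    - [0.2,0,0,0,0,0,-1]
    - [0.3,0,0,0,0,0,-1]
    - [0.4,0,0,0,0,0,-1]
    - [0.5,0,0,0,0,0,-1]
    - [0.6,0,0,0,0,0,-1]
    - [0.7,0,0,0,0,0,-1]
    - [0.8,0,0,0,0,0,-1]
    - [0.9,0,0,0,0,0,-1]
    - [1,0,0,0,0,0,-1]

```text
clock: 20.5
tcp_pos: [0.4389, 0.119, 0.0627]
orientation: [0.007, 1.0, -0.0, 0.0]
force: [2.2, -4.3, 5.3]
gripper_width: 0.315
grip_force: 25.0
```

Call:
step_arm:
  moves:
    - [0,0,0,0,0,0,-1]
    - [0,0,0,0,0,0,-1]
    - [0.01,0,0,0,0,0,-1]
    - [0.02,0,0,0,0,0,-1]
    - [0.03,0,0,0,0,0,-1]
    - [0.04,0,0,0,0,0,-1]
    - [0.05,0,0,0,0,0,-1]
    - [0.05,0,0,0,0,0,-1]
    - [0.05,0,0,0,0,0,-1]
    - [0.05,0,0,0,0,0,-1]

```text
clock: 21.75
tcp_pos: [0.4338, 0.1191, 0.0627]
orientation: [0.007, 1.0, -0.0, -0.0]
force: [0.9, -3.6, 6.1]
gripper_width: 0.318
grip_force: 25.0
```

Call:
step_arm:
  moves:
    - [0.01,0,0,0,0,0,-1]
    - [0.02,0,0,0,0,0,-1]
    - [0.03,0,0,0,0,0,-1]
    - [0.04,0,0,0,0,0,-1]
    - [0.05,0,0,0,0,0,-1]
    - [0.05,0,0,0,0,0,-1]
    - [0.05,0,0,0,0,0,-1]
    - [0.05,0,0,0,0,0,-1]
    - [0.05,0,0,0,0,0,-1]
    - [0.05,0,0,0,0,0,-1]

```text
clock: 23.0
tcp_pos: [0.4299, 0.1191, 0.0627]
orientation: [0.007, 1.0, -0.0, 0.001]
force: [4.4, -3.9, 4.1]
gripper_width: 0.316
grip_force: 25.0
```

```bash
python3 - <<'E'
from m import *
st()
for c in("top","scene"):
    im=robot.get_image(c); P=cloud(im)
    r=(P[...,1]>.14)&(P[...,1]<.19)&(P[...,0]>.4)&(P[...,0]<.65)
    w=P[r]; pl=w[(w[:,2]>.044)&(w[:,2]<.056)]; hood=w[(w[:,2]>.066)&(w[:,2]<.074)]
    print(c,"plate",np.percentile(pl[:,0],[5,50,95]).round(4),"hood front",np.percentile(hood[:,0],[0,1,3]).round(4))
    for n,q in mounts(im).items(): print(n,q)
E
```

```text
23.0 [0.4299 0.1191 0.0627] [-1.     0.014  0.002  0.014  1.    -0.    -0.002 -0.    -1.   ] [ 4.4 -3.9  4.1] 0.316 25.0
top plate [0.5952 0.5952 0.5955] hood front [0.5956 0.5959 0.5964]
mount1 [(array([0.5534, 0.3562, 0.022 ]), 98, 6.3)]
mount2 [(array([ 0.4774, -0.283 ,  0.021 ]), 98, 6.3)]
mount3 [(array([ 0.5422, -0.4473,  0.0201]), 174, 15.1), (array([0.4534, 0.374 , 0.0224]), 134, 6.8)]
mount4 [(array([ 0.8174, -0.116 ,  0.02  ]), 112, 22.5), (array([ 0.437 , -0.1282,  0.0219]), 100, 6.4)]
scene plate [0.4441 0.451  0.4561] hood front [0.4236 0.5952 0.597 ]
mount1 []
mount2 [(array([ 0.4839, -0.2787,  0.0214]), 119, 6.9)]
mount3 [(array([-0.8589, -0.3381,  0.0368]), 47, 4.8), (array([-0.8494, -0.2835,  0.0387]), 83, 6.6), (array([ 0.6747, -0.818 ,  0.0375]), 246, 27.1), (array([ 0.5475, -0.4453,  0.0203]), 137, 15.2), (array([0.4559, 0.3746, 0.0217]), 270, 10.3)]
mount4 [(array([ 0.443 , -0.1253,  0.0214]), 126, 7.1), (array([ 0.8189, -0.1127,  0.0209]), 282, 27.6)]
```

Call:
step_arm:
  moves:
    - [0,0,0,0,0,0,0]
    - [0,0,0,0,0,0,0]
    - [0,0,0,0,0,0,0]
    - [0,0,-0.2,0,0,0,0]
    - [0,0,-0.5,0,0,0,0]
    - [0,0,-1,0,0,0,0]
    - [0,0,-1,0,0,0,0]
    - [0,0,-1,0,0,0,0]
    - [0,0.5,-1,0,0,0,0]
    - [0,1,-1,0,0,0,0]

```text
clock: 24.35
tcp_pos: [0.4295, 0.2196, 0.1606]
orientation: [0.008, 1.0, -0.001, -0.002]
force: [0.5, -0.0, 0.5]
gripper_width: 0.496
grip_force: 0.0
```

Call:
step_arm:
  moves:
    - [-0.12,0.78,0,0,0,0,1]
    - [-0.12,0.78,0,0,0,0,1]
    - [-0.12,0.78,0,0,0,0,1]
    - [-0.12,0.78,0,0,0,0,1]
    - [-0.12,0.78,0,0,0,0,1]
    - [-0.12,0.78,0,0,0,0,1]
    - [-0.12,0.78,0,0,0,0,1]
    - [-0.12,0.78,0,0,0,0,1]
    - [-0.12,0.78,0,0,0,0,1]
    - [-0.12,0.78,0,0,0,0,1]

```text
clock: 25.6
tcp_pos: [0.4437, 0.2971, 0.1625]
orientation: [0.007, 1.0, 0.0, 0.0]
force: [-1.1, 1.4, -1.0]
gripper_width: 0.999
grip_force: 0.0
```

Call:
step_arm:
  moves:
    - [-0.12,0.78,0,0,0,0,1]
    - [-0.12,0.78,0,0,0,0,1]
    - [-0.12,0.78,0,0,0,0,1]
    - [-0.12,0.78,0,0,0,0,1]
    - [-0.12,0.78,0.2,0,0,0,1]
    - [-0.12,0.78,0.2,0,0,0,1]
    - [-0.12,0.78,0.2,0,0,0,1]
    - [-0.12,0.78,0.2,0,0,0,1]
    - [-0.12,0.78,0.2,0,0,0,1]
    - [-0.12,0.78,0.2,0,0,0,1]

```text
clock: 26.85
tcp_pos: [0.457, 0.375, 0.1428]
orientation: [0.007, 1.0, 0.0, 0.0]
force: [0.1, 0.6, 0.4]
gripper_width: 1.001
grip_force: 0.0
```

```bash
python3 - <<'E'
from m import *
for c in("top","scene"):
    im=robot.get_image(c); P=cloud(im); np.savez(c+"1.npz",**im)
    for n,q in mounts(im).items(): print(n,q)
    for y0,y1 in((.14,.18),(.06,.09)):
        r=(P[...,1]>y0)&(P[...,1]<y1)&(P[...,0]>.4)&(P[...,0]<.62); w=P[r]
        pl=w[(w[:,2]>.044)&(w[:,2]<.06)&(w[:,0]<.5)]; print(c,"plate",np.percentile(pl[:,0],[2,50,98]).round(4) if len(pl) else None, pl[:,2].max() if len(pl) else 0)
    for y in (.08,.15):
      print([(round(x,3),round(float(np.nanmedian(P[(abs(P[...,0]-x)<.003)&(abs(P[...,1]-y)<.015)&(P[...,2]<.1)][:,2])),3)) for x in np.arange(.435,.60,.006)])
    t=P[(P[...,2]>.08)&(P[...,2]<.1)&(P[...,0]<.46)&(P[...,0]>.4)&(abs(P[...,1]-.118)<.03)]; print("tab",t.min(0),t.max(0)) if len(t) else 0
    for d in robot.tip_of(c,"drawer_floor")[:1]: print(d["score"],pix(im,*d["location"]),pix(im,*d["location"],hz=.014))
im=robot.get_image("top"); save(im,"d1.png",(220,180,360,300),5)
E
python3 plan.py .4545 .374 .006 89
```

```text
mount1 [(array([0.5532, 0.3555, 0.0224]), 100, 6.4)]
mount2 [(array([ 0.4787, -0.2837,  0.0216]), 98, 6.3)]
mount3 [(array([ 0.5422, -0.4472,  0.0204]), 177, 15.1)]
mount4 [(array([ 0.817 , -0.1159,  0.0211]), 112, 22.5), (array([ 0.437 , -0.1282,  0.022 ]), 100, 6.4)]
top plate [0.4425 0.4484 0.4543] 0.0585168225814765
top plate [0.4424 0.4468 0.4513] 0.055320766109907105
[(np.float64(0.435), 0.0), (np.float64(0.441), 0.047), (np.float64(0.447), 0.051), (np.float64(0.453), 0.046), (np.float64(0.459), 0.013), (np.float64(0.465), 0.015), (np.float64(0.471), 0.014), (np.float64(0.477), 0.013), (np.float64(0.483), 0.015), (np.float64(0.489), 0.014), (np.float64(0.495), 0.014), (np.float64(0.501), 0.014), (np.float64(0.507), 0.013), (np.float64(0.513), 0.016), (np.float64(0.519), 0.013), (np.float64(0.525), 0.014), (np.float64(0.531), 0.013), (np.float64(0.537), 0.013), (np.float64(0.543), 0.014), (np.float64(0.549), 0.013), (np.float64(0.555), 0.014), (np.float64(0.561), 0.015), (np.float64(0.567), 0.013), (np.float64(0.573), 0.016), (np.float64(0.579), 0.001), (np.float64(0.585), 0.002
[... 2622 characters left out ...]
np.float64(0.525), 0.015), (np.float64(0.531), 0.014), (np.float64(0.537), 0.015), (np.float64(0.543), 0.015), (np.float64(0.549), 0.015), (np.float64(0.555), 0.014), (np.float64(0.561), 0.015), (np.float64(0.567), 0.014), (np.float64(0.573), 0.016), (np.float64(0.579), 0.017), (np.float64(0.585), nan), (np.float64(0.591), nan), (np.float64(0.597), 0.07)]
tab [0.42481931 0.103962   0.08064939] [0.43598196 0.13501535 0.09164821]
0.58 [0.5201551  0.11316187 0.01563584] [0.51957916 0.11257331 0.014     ]
t 27.1 at [0.4568 0.3749 0.1425] yaw 89.2 j6 -56.6 tilt [-0. -0. -1.]
  [0.011, -0.005, 0.682] rz 0.001
  [0.012, -0.004, 0.683] rz -0.0
  -> [0.4545 0.374  0.006 ] 88.8
  return np.nanmean(a, axis, out=out, keepdims=keepdims)
```

View pics/d1.png

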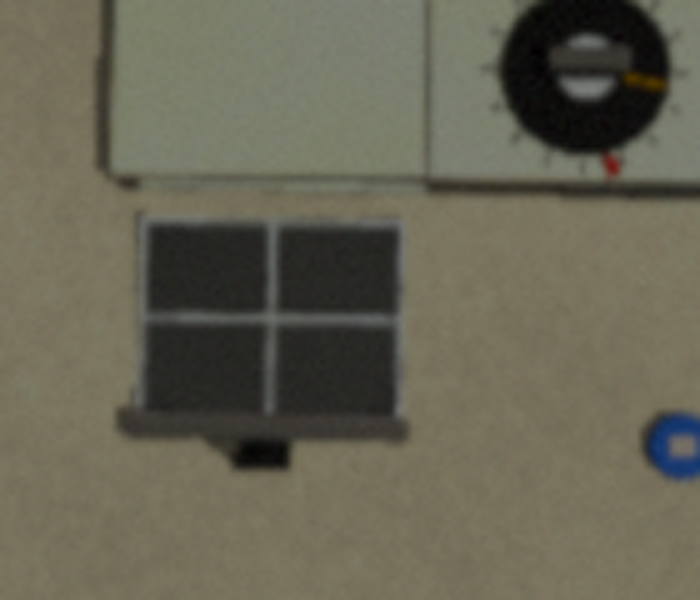

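Drawer is fully open, its cross of ribs at crop (272,317), four empty cells; pointer is right of the mark. Now picking orange (mount3).

Call:
step_arm:
  moves:
    - [0.02,-0.01,0.5,0,0,0,1]
    - [0.02,-0.01,0.9,0,0,0,1]
    - [0.02,-0.01,0.9,0,0,0,1]
    - [0.02,-0.01,0.9,0,0,0,1]
    - [0.02,-0.01,0.9,0,0,0,1]
    - [0.02,-0.01,0.9,0,0,0,1]
    - [0.02,-0.01,0.9,0,0,0,1]
    - [0.02,-0.01,0.9,0,0,0,1]
    - [0.02,-0.01,0.9,0,0,0,1]
    - [0.02,-0.01,0.9,0,0,0,1]

```text
clock: 28.35
tcp_pos: [0.4548, 0.3739, 0.0524]
orientation: [0.007, 1.0, 0.0, -0.0]
force: [0.2, -0.1, -0.4]
gripper_width: 0.999
grip_force: 0.0
```

Call:
step_arm:
  moves:
    - [0,0,0.25,0,0,0,1]
    - [0,0,0.46,0,0,0,1]
    - [0,0,0.46,0,0,0,0.3]
    - [0,0,0.46,0,0,0,-0.3]
    - [0,0,0.46,0,0,0,-1]
    - [0,0,0.46,0,0,0,-1]
    - [0,0,0.46,0,0,0,-1]
    - [0,0,0.46,0,0,0,-1]
    - [0,0,0.46,0,0,0,-1]
    - [0,0,0.46,0,0,0,-1]
  newtons: 30

```text
clock: 29.6
tcp_pos: [0.455, 0.374, 0.0067]
orientation: [0.007, 1.0, 0.0, 0.0]
force: [-0.3, -0.4, 1.9]
gripper_width: 0.418
grip_force: 30.0
```

Call:
step_arm:
  moves:
    - [0,0,-0.3,0,0,0,-1]
    - [0,0,-0.6,0,0,0,-1]
    - [0,0,-0.95,0,0,0,-1]
    - [-0.3,-0.4,-0.95,0,0,0,-1]
    - [-0.3,-0.8,-0.95,0,0,0,-1]
    - [-0.3,-1,-0.95,0,0,0,-1]
    - [-0.3,-1,-0.95,0,0,0,-1]
    - [-0.3,-1,-0.95,0,0,0,-1]
    - [-0.3,-1,-0.95,0,0,0,-1]
    - [-0.3,-1,-0.95,0,0,0,-1]

```text
clock: 30.85
tcp_pos: [0.4833, 0.2744, 0.1014]
orientation: [0.007, 1.0, 0.0, 0.0]
force: [0.5, 1.0, -1.0]
gripper_width: 0.421
grip_force: 30.0
```

```bash
python3 plan.py .5455 .1565 .1 89.2 .5455 .1565 .021 89.2
```

```text
t 30.85 at [0.4833 0.2744 0.1014] yaw 89.2 j6 -66.9 tilt [ 0.  0. -1.]
  [-0.319, -0.585, 0.007] rz 0.0
  [-0.318, -0.586, 0.007] rz 0.0
  -> [0.5455 0.1565 0.1   ] 89.2
  [-0.0, 0.0, 0.79] rz 0.0
  -> [0.5455 0.1565 0.021 ] 89.2
```

Call:
step_arm:
  moves:
    - [-0.32,-0.58,0,0,0,0,-1]
    - [-0.32,-0.58,0,0,0,0,-1]
    - [-0.32,-0.58,0,0,0,0,-1]
    - [-0.32,-0.58,0,0,0,0,-1]
    - [-0.32,-0.58,0,0,0,0,-1]
    - [-0.32,-0.58,0,0,0,0,-1]
    - [-0.32,-0.58,0,0,0,0,-1]
    - [-0.32,-0.58,0,0,0,0,-1]
    - [-0.32,-0.58,0,0,0,0,-1]
    - [-0.32,-0.58,0,0,0,0,-1]

```text
clock: 32.1
tcp_pos: [0.5146, 0.215, 0.1015]
orientation: [0.007, 1.0, 0.0, 0.0]
force: [0.7, -0.5, -1.0]
gripper_width: 0.417
grip_force: 30.0
```

Call:
step_arm:
  moves:
    - [-0.32,-0.59,0,0,0,0,-1]
    - [-0.32,-0.59,0,0,0,0,-1]
    - [-0.32,-0.59,0,0,0,0,-1]
    - [-0.32,-0.59,0.2,0,0,0,-1]
    - [-0.32,-0.59,0.4,0,0,0,-1]
    - [-0.32,-0.59,0.6,0,0,0,-1]
    - [-0.32,-0.59,0.7,0,0,0,-1]
    - [-0.32,-0.59,0.75,0,0,0,-1]
    - [-0.32,-0.59,0.8,0,0,0,-1]
    - [-0.32,-0.59,0.8,0,0,0,-1]

```text
clock: 33.35
tcp_pos: [0.5458, 0.1557, 0.0216]
orientation: [0.007, 1.0, 0.0, 0.0]
force: [0.7, 0.4, 0.9]
gripper_width: 0.419
grip_force: 30.0
```

Call:
step_arm:
  moves:
    - [0,0,0,0,0,0,-1]
    - [0,0,0,0,0,0,0]
    - [0,0,0,0,0,0,0.1]
    - [0,0,0,0,0,0,0.1]
    - [0,0,0,0,0,0,0.1]
    - [0,0,-0.2,0,0,0,0.1]
    - [0,0,-0.6,0,0,0,0.1]
    - [0,0,-1,0,0,0,0.1]
    - [0,0.4,-1,0,0,0,0.1]
    - [0,0.9,-1,0,0,0,0.1]

```text
clock: 34.6
tcp_pos: [0.5477, 0.2459, 0.1225]
orientation: [0.008, 1.0, 0.0, 0.001]
force: [0.4, -0.1, -0.2]
gripper_width: 0.549
grip_force: 0.0
```

```bash
cat > look.py <<'E'
from m import *
for c in("top","scene"):
    im=robot.get_image(c)
    for n,q in mounts(im).items(): print(c,n,[(a.tolist(),s,r) for a,s,r in q if .3<a[0]<.75 and a[1]>-.4])
E
python3 look.py; python3 plan.py .5545 .356 .08 89.2 .5545 .356 .006 89.2
```

```text
top mount1 []
top mount2 [([0.4776, -0.283, 0.0214], 100, 6.3)]
top mount3 [([0.5433, 0.1562, 0.0357], 160, 7.5)]
top mount4 [([0.437, -0.1283, 0.0214], 100, 6.4)]
scene mount1 []
scene mount2 [([0.4829, -0.2803, 0.0215], 119, 6.8)]
scene mount3 [([0.5478, 0.1588, 0.0354], 277, 10.6)]
scene mount4 [([0.4429, -0.1253, 0.0216], 121, 7.1)]
t 34.7 at [0.5471 0.2498 0.1217] yaw 89.4 j6 -71.6 tilt [ 0.001  0.003 -1.   ]
  [-0.031, 0.531, 0.208] rz 0.001
  [-0.029, 0.532, 0.209] rz -0.0
  -> [0.5545 0.356  0.08  ] 89.0
  [0.0, -0.0, 0.74] rz -0.0
  -> [0.5545 0.356  0.006 ] 89.0
```

```bash
sed -i 's/"mount1":(45,80)/"mount1":(45,98)/' m.py; python3 - <<'E'
from m import *
im=robot.get_image("scene"); h=cv2.cvtColor(im["color"],cv2.COLOR_RGB2HSV)
print(mounts(im)["mount1"]); print(h[398:412:3,405])
for d in robot.trace("scene","mount1")[:5]:
    u,v=d["location"]; print(round(d["score"],2),np.round([u,v]),pix(im,u,v,hz=.02).round(4),h[d["pixels"]].mean(0).round())
E
```

```text
[]
[[60 92 94]
 [47 44 81]
 [17 26 88]
 [33 28 82]
 [54 63 77]]
0.98 [469. 436.] [0.4937 0.4663 0.02  ] [ 28.  26. 148.]
0.77 [275. 184.] [ 0.4736 -0.2849  0.02  ] [  4. 151. 126.]
0.71 [405. 407.] [0.5605 0.358  0.02  ] [50. 64. 92.]
0.64 [349. 322.] [0.5451 0.1519 0.02  ] [ 14. 181. 148.]
0.6 [485. 376.] [0.3825 0.4015 0.02  ] [ 26.  26. 137.]
```

Call:
step_arm:
  moves:
    - [-0.04,0.53,0.1,0,0,0,1]
    - [-0.04,0.53,0.1,0,0,0,1]
    - [-0.04,0.53,0.1,0,0,0,1]
    - [-0.04,0.53,0.1,0,0,0,1]
    - [-0.04,0.53,0.1,0,0,0,1]
    - [-0.04,0.53,0.1,0,0,0,1]
    - [-0.04,0.53,0.1,0,0,0,1]
    - [-0.04,0.53,0.1,0,0,0,1]
    - [-0.04,0.53,0.1,0,0,0,1]
    - [-0.04,0.53,0.1,0,0,0,1]

```text
clock: 36.05
tcp_pos: [0.5518, 0.2986, 0.1115]
orientation: [0.007, 1.0, 0.0, 0.0]
force: [0.2, 0.5, 0.3]
gripper_width: 0.999
grip_force: 0.0
```

Call:
step_arm:
  moves:
    - [-0.04,0.53,0,0,0,0,1]
    - [-0.04,0.53,0,0,0,0,1]
    - [-0.04,0.53,0.3,0,0,0,1]
    - [-0.04,0.53,0.6,0,0,0,1]
    - [-0.04,0.53,0.7,0,0,0,1]
    - [-0.04,0.53,0.7,0,0,0,1]
    - [-0.04,0.53,0.7,0,0,0,1]
    - [-0.04,0.53,0.7,0,0,0,1]
    - [-0.04,0.53,0.7,0,0,0,1]
    - [-0.04,0.53,0.7,0,0,0,1]

```text
clock: 37.3
tcp_pos: [0.5567, 0.3516, 0.0419]
orientation: [0.007, 1.0, 0.0, 0.0]
force: [0.2, 0.6, -0.1]
gripper_width: 0.999
grip_force: 0.0
```

```bash
python3 plan.py .5555 .356 .006 89.2;python3 look.py|grep -v nt[34]
```

```text
t 37.3 at [0.5567 0.3516 0.0419] yaw 89.2 j6 -63.0 tilt [ 0.001  0.    -1.   ]
  [0.012, 0.044, 0.359] rz -0.0
  -> [0.5555 0.356  0.006 ] 89.2
top mount1 []
top mount2 [([0.4775, -0.2829, 0.0218], 99, 6.3)]
scene mount1 []
scene mount2 [([0.4831, -0.2809, 0.0215], 117, 6.8)]
```

Call:
step_arm:
  moves:
    - [0.01,0.04,0.15,0,0,0,1]
    - [0.01,0.04,0.36,0,0,0,1]
    - [0.01,0.04,0.36,0,0,0,0.3]
    - [0.01,0.04,0.36,0,0,0,-0.3]
    - [0.01,0.04,0.36,0,0,0,-1]
    - [0.01,0.04,0.36,0,0,0,-1]
    - [0.01,0.04,0.36,0,0,0,-1]
    - [0.01,0.04,0.36,0,0,0,-1]
    - [0.01,0.04,0.36,0,0,0,-1]
    - [0.01,0.04,0.36,0,0,0,-1]
  newtons: 30

```text
clock: 38.65
tcp_pos: [0.5557, 0.3557, 0.0058]
orientation: [0.007, 1.0, 0.0, 0.0]
force: [-0.2, 0.2, 1.8]
gripper_width: 0.417
grip_force: 30.0
```

Call:
step_arm:
  moves:
    - [0,0,-0.3,0,0,0,-1]
    - [0,0,-0.6,0,0,0,-1]
    - [0,0,-0.9,0,0,0,-1]
    - [0.3,-0.4,-0.9,0,0,0,-1]
    - [0.3,-0.8,-0.9,0,0,0,-1]
    - [0.3,-1,-0.9,0,0,0,-1]
    - [0.3,-1,-0.9,0,0,0,-1]
    - [0.3,-1,-0.9,0,0,0,-1]
    - [0.3,-1,-0.9,0,0,0,-1]
    - [0.3,-1,-0.9,0,0,0,-1]

```text
clock: 39.9
tcp_pos: [0.5242, 0.2568, 0.0953]
orientation: [0.007, 1.0, 0.0, -0.0]
force: [0.8, 0.2, -0.4]
gripper_width: 0.421
grip_force: 30.0
```

```bash
python3 plan.py .4865 .1565 .0965 89.2
```

```text
t 39.9 at [0.5242 0.2568 0.0953] yaw 89.2 j6 -70.0 tilt [-0.  0. -1.]
  [0.182, -0.504, -0.006] rz 0.0
  [0.182, -0.504, -0.006] rz 0.0
  -> [0.4865 0.1565 0.0965] 89.2
```

Call:
step_arm:
  moves:
    - [0.2,-0.5,0,0,0,0,-1]
    - [0.36,-1,0,0,0,0,-1]
    - [0.36,-1,0,0,0,0,-1]
    - [0.36,-1,0,0,0,0,-1]
    - [0.36,-1,0.2,0,0,0,-1]
    - [0.36,-1,0.4,0,0,0,-1]
    - [0.36,-1,0.6,0,0,0,-1]
    - [0.36,-1,0.7,0,0,0,-1]
    - [0.36,-1,0.74,0,0,0,-1]
    - [0.36,-1,0.74,0,0,0,-1]

```text
clock: 41.15
tcp_pos: [0.4872, 0.1569, 0.0216]
orientation: [0.007, 1.0, 0.0, 0.0]
force: [0.8, -0.8, -0.8]
gripper_width: 0.421
grip_force: 30.0
```

Call:
step_arm:
  moves:
    - [0,0,0,0,0,0,-1]
    - [0,0,0,0,0,0,0]
    - [0,0,0,0,0,0,0.1]
    - [0,0,0,0,0,0,0.1]
    - [0,0,0,0,0,0,0.1]
    - [0,0,-0.2,0,0,0,0.1]
    - [0,0,-0.6,0,0,0,0.1]
    - [0,0,-1,0,0,0,0.1]
    - [0.2,-0.4,-1,0,0,0,0.1]
    - [0.5,-0.9,-1,0,0,0,0.1]

```text
clock: 42.4
tcp_pos: [0.4362, 0.0666, 0.1221]
orientation: [0.006, 1.0, -0.0, 0.001]
force: [0.1, -0.9, 0.1]
gripper_width: 0.549
grip_force: 0.0
```

Call:
step_arm:
  moves:
    - [0,-0.5,0,0,0,0,0.1]
    - [0,-1,0,0,0,0,0.5]
    - [0,-1,0,0,0,0,1]
    - [0,-1,0,0,0,0,1]
    - [0,-1,0,0,0,0,1]
    - [0,-1,0,0,0,0,1]
    - [0,-1,0,0,0,0,1]
    - [0,-1,0,0,0,0,1]
    - [0,-1,0,0,0,0,1]
    - [0,-1,0,0,0,0,1]

```text
clock: 43.65
tcp_pos: [0.434, -0.0328, 0.1215]
orientation: [0.007, 1.0, 0.0, 0.0]
force: [0.5, -0.2, 0.5]
gripper_width: 0.997
grip_force: 0.0
```

```bash
python3 look.py; python3 plan.py .44 -.1265 .12 89.2
```

```text
top mount1 []
top mount2 [([0.4772, -0.2829, 0.0216], 98, 6.3)]
top mount3 [([0.5441, 0.1564, 0.0361], 151, 7.0)]
top mount4 []
scene mount1 [([0.49, 0.159, 0.036], 176, 8.8)]
scene mount2 [([0.4832, -0.2799, 0.0215], 116, 6.8)]
scene mount3 [([0.5471, 0.1591, 0.0354], 301, 10.7)]
scene mount4 [([0.4429, -0.1253, 0.0216], 123, 7.1)]
t 43.75 at [ 0.434  -0.0328  0.1215] yaw 89.2 j6 -102.7 tilt [ 0.  0. -1.]
  [-0.073, -0.936, 0.015] rz -0.0
  -> [ 0.44   -0.1265  0.12  ] 89.2
```

Call:
step_arm:
  moves:
    - [-0.03,-0.5,0,0,0,0,1]
    - [-0.07,-0.94,0,0,0,0,1]
    - [-0.07,-0.94,0,0,0,0,1]
    - [-0.07,-0.94,0.3,0,0,0,1]
    - [-0.07,-0.94,0.6,0,0,0,1]
    - [-0.07,-0.94,0.7,0,0,0,1]
    - [-0.07,-0.94,0.7,0,0,0,1]
    - [-0.07,-0.94,0.7,0,0,0,1]
    - [-0.07,-0.94,0.7,0,0,0,1]
    - [-0.07,-0.94,0.7,0,0,0,1]

```text
clock: 45.0
tcp_pos: [0.4401, -0.127, 0.0521]
orientation: [0.007, 1.0, -0.0, 0.001]
force: [-0.2, -0.5, -0.2]
gripper_width: 1.001
grip_force: 0.0
```

Call:
step_arm:
  moves:
    - [0,0,0.25,0,0,0,1]
    - [0,0,0.45,0,0,0,1]
    - [0,0,0.45,0,0,0,0.3]
    - [0,0,0.45,0,0,0,-0.3]
    - [0,0,0.45,0,0,0,-1]
    - [0,0,0.45,0,0,0,-1]
    - [0,0,0.45,0,0,0,-1]
    - [0,0,0.45,0,0,0,-1]
    - [0,0,0.45,0,0,0,-1]
    - [0,0,0.45,0,0,0,-1]
  newtons: 30

```text
clock: 46.25
tcp_pos: [0.4398, -0.127, 0.0066]
orientation: [0.007, 1.0, -0.0, 0.0]
force: [-0.5, 0.0, 3.4]
gripper_width: 0.416
grip_force: 30.0
```

Call:
step_arm:
  moves:
    - [0,0,-0.3,0,0,0,-1]
    - [0,0,-0.6,0,0,0,-1]
    - [0,0,-0.9,0,0,0,-1]
    - [-0.3,0.4,-0.9,0,0,0,-1]
    - [-0.3,0.8,-0.9,0,0,0,-1]
    - [-0.3,1,-0.9,0,0,0,-1]
    - [-0.3,1,-0.9,0,0,0,-1]
    - [-0.3,1,-0.9,0,0,0,-1]
    - [-0.3,1,-0.9,0,0,0,-1]
    - [-0.3,1,-0.9,0,0,0,-1]

```text
clock: 47.5
tcp_pos: [0.4712, -0.0281, 0.0964]
orientation: [0.008, 1.0, -0.0, 0.0]
force: [-0.2, -0.2, -0.2]
gripper_width: 0.42
grip_force: 30.0
```

```bash
python3 plan.py .4865 .0785 .0965 89.2 
```

```text
t 47.5 at [ 0.4712 -0.0281  0.0964] yaw 89.1 j6 -101.0 tilt [ 0. -0. -1.]
  [-0.069, 0.534, -0.0] rz -0.0
  [-0.068, 0.534, -0.001] rz -0.0
  -> [0.4865 0.0785 0.0965] 89.1
```

Call:
step_arm:
  moves:
    - [-0.07,0.5,0,0,0,0,-1]
    - [-0.14,1,0,0,0,0,-1]
    - [-0.14,1,0,0,0,0,-1]
    - [-0.14,1,0,0,0,0,-1]
    - [-0.14,1,0,0,0,0,-1]
    - [-0.14,1,0,0,0,0,-1]
    - [-0.14,1,0,0,0,0,-1]
    - [-0.14,1,0,0,0,0,-1]
    - [-0.14,1,0,0,0,0,-1]
    - [-0.14,1,0,0,0,0,-1]

```text
clock: 48.75
tcp_pos: [0.4866, 0.0725, 0.0965]
orientation: [0.007, 1.0, 0.0, 0.0]
force: [0.4, 0.3, -0.4]
gripper_width: 0.416
grip_force: 30.0
```

Call:
step_arm:
  moves:
    - [0,0.07,0,0,0,0,-1]
    - [0,0.07,0.2,0,0,0,-1]
    - [0,0.07,0.4,0,0,0,-1]
    - [0,0.07,0.6,0,0,0,-1]
    - [0,0.07,0.7,0,0,0,-1]
    - [0,0.07,0.745,0,0,0,-1]
    - [0,0.07,0.745,0,0,0,-1]
    - [0,0.07,0.745,0,0,0,-1]
    - [0,0.07,0.745,0,0,0,0]
    - [0,0.07,0.745,0,0,0,0.1]

```text
clock: 50.0
tcp_pos: [0.4869, 0.0794, 0.0224]
orientation: [0.007, 1.0, 0.0, 0.0]
force: [0.1, 0.4, -0.2]
gripper_width: 0.544
grip_force: 0.0
```

Call:
step_arm:
  moves:
    - [0,0,0,0,0,0,0.1]
    - [0,0,0,0,0,0,0.1]
    - [0,0,-0.2,0,0,0,0.1]
    - [0,0,-0.6,0,0,0,0.1]
    - [0,0,-1,0,0,0,0.1]
    - [0.1,-0.4,-1,0,0,0,0.1]
    - [0.1,-1,-1,0,0,0,0.1]
    - [0.1,-1,-1,0,0,0,0.1]
    - [0.1,-1,-1,0,0,0,0.1]
    - [0.1,-1,-1,0,0,0,0.1]

```text
clock: 51.25
tcp_pos: [0.4751, -0.0193, 0.1218]
orientation: [0.006, 1.0, 0.0, -0.0]
force: [0.4, -0.3, 0.1]
gripper_width: 0.552
grip_force: 0.0
```

```bash
python3 look.py; python3 plan.py .4805 -.2815 .10 89.2
```

```text
top mount1 [([0.4857, 0.1567, 0.0356], 118, 6.6)]
top mount2 [([0.4786, -0.2835, 0.0222], 102, 6.3)]
top mount3 [([0.5426, 0.1554, 0.0362], 130, 6.7)]
top mount4 []
scene mount1 [([0.4906, 0.1582, 0.0356], 192, 9.2)]
scene mount2 [([0.4837, -0.2797, 0.0218], 115, 6.6)]
scene mount3 [([0.5471, 0.1591, 0.0353], 292, 10.7)]
scene mount4 [([0.4902, 0.0834, 0.0357], 221, 9.3)]
t 51.35 at [ 0.4751 -0.0192  0.1218] yaw 89.3 j6 -100.0 tilt [-0.  0. -1.]
  [-0.029, -0.874, 0.073] rz 0.0
  [-0.028, -0.874, 0.073] rz 0.0
  [-0.029, -0.874, 0.072] rz 0.0
  -> [ 0.4805 -0.2815  0.1   ] 89.3
```

Call:
step_arm:
  moves:
    - [-0.03,-0.5,0,0,0,0,1]
    - [-0.03,-0.87,0,0,0,0,1]
    - [-0.03,-0.87,0,0,0,0,1]
    - [-0.03,-0.87,0,0,0,0,1]
    - [-0.03,-0.87,0,0,0,0,1]
    - [-0.03,-0.87,0,0,0,0,1]
    - [-0.03,-0.87,0,0,0,0,1]
    - [-0.03,-0.87,0,0,0,0,1]
    - [-0.03,-0.87,0,0,0,0,1]
    - [-0.03,-0.87,0,0,0,0,1]

```text
clock: 52.6
tcp_pos: [0.477, -0.1075, 0.1219]
orientation: [0.007, 1.0, 0.0, 0.0]
force: [-0.5, -0.4, 0.5]
gripper_width: 0.997
grip_force: 0.0
```

Call:
step_arm:
  moves:
    - [-0.03,-0.5,0,0,0,0,1]
    - [-0.03,-0.87,0,0,0,0,1]
    - [-0.03,-0.87,0,0,0,0,1]
    - [-0.03,-0.87,0,0,0,0,1]
    - [-0.03,-0.87,0,0,0,0,1]
    - [-0.03,-0.87,0,0,0,0,1]
    - [-0.03,-0.87,0,0,0,0,1]
    - [-0.03,-0.87,0,0,0,0,1]
    - [-0.03,-0.87,0,0,0,0,1]
    - [-0.03,-0.87,0,0,0,0,1]

```text
clock: 53.85
tcp_pos: [0.4787, -0.1945, 0.1219]
orientation: [0.007, 1.0, 0.0, -0.0]
force: [0.1, -0.3, -0.1]
gripper_width: 0.998
grip_force: 0.0
```

Call:
step_arm:
  moves:
    - [-0.03,-0.5,0,0,0,0,1]
    - [-0.03,-0.87,0,0,0,0,1]
    - [-0.03,-0.87,0,0,0,0,1]
    - [-0.03,-0.87,0.3,0,0,0,1]
    - [-0.03,-0.87,0.6,0,0,0,1]
    - [-0.03,-0.87,0.7,0,0,0,1]
    - [-0.03,-0.87,0.7,0,0,0,1]
    - [-0.03,-0.87,0.7,0,0,0,1]
    - [-0.03,-0.87,0.7,0,0,0,1]
    - [-0.03,-0.87,0.7,0,0,0,1]

```text
clock: 55.1
tcp_pos: [0.4808, -0.2817, 0.0527]
orientation: [0.007, 1.0, -0.0, 0.001]
force: [-0.1, 0.1, -0.9]
gripper_width: 1.001
grip_force: 0.0
```

```bash
python3 look.py; python3 plan.py .4805 -.2815 .006 89.2
```

```text
top mount1 [([0.4852, 0.1569, 0.036], 122, 6.9)]
top mount2 []
top mount3 [([0.5424, 0.1552, 0.0361], 165, 7.5)]
top mount4 [([0.4843, 0.0801, 0.0358], 132, 7.1)]
scene mount1 [([0.4895, 0.1585, 0.0359], 186, 8.9)]
scene mount2 [([0.4835, -0.2825, 0.022], 100, 6.7)]
scene mount3 [([0.5482, 0.1593, 0.0354], 278, 10.5)]
scene mount4 [([0.4901, 0.0831, 0.0356], 221, 9.3)]
t 55.2 at [ 0.4806 -0.2816  0.0523] yaw 89.2 j6 -126.7 tilt [ 0.001 -0.    -1.   ]
  [0.001, 0.001, 0.463] rz -0.0
  -> [ 0.4805 -0.2815  0.006 ] 89.2
```

Call:
step_arm:
  moves:
    - [0,0,0.25,0,0,0,1]
    - [0,0,0.46,0,0,0,1]
    - [0,0,0.46,0,0,0,0.3]
    - [0,0,0.46,0,0,0,-0.3]
    - [0,0,0.46,0,0,0,-1]
    - [0,0,0.46,0,0,0,-1]
    - [0,0,0.46,0,0,0,-1]
    - [0,0,0.46,0,0,0,-1]
    - [0,0,0.46,0,0,0,-1]
    - [0,0,0.46,0,0,0,-1]
  newtons: 30

```text
clock: 56.45
tcp_pos: [0.4807, -0.2817, 0.0062]
orientation: [0.007, 1.0, -0.0, 0.0]
force: [-0.6, -0.6, 2.6]
gripper_width: 0.42
grip_force: 30.0
```

Call:
step_arm:
  moves:
    - [0,0,-0.3,0,0,0,-1]
    - [0,0,-0.6,0,0,0,-1]
    - [0,0,-0.9,0,0,0,-1]
    - [0,0.4,-0.9,0,0,0,-1]
    - [0,0.8,-0.9,0,0,0,-1]
    - [0,1,-0.9,0,0,0,-1]
    - [0,1,-0.9,0,0,0,-1]
    - [0,1,-0.9,0,0,0,-1]
    - [0,1,-0.9,0,0,0,-1]
    - [0,1,-0.9,0,0,0,-1]

```text
clock: 57.7
tcp_pos: [0.482, -0.1823, 0.0958]
orientation: [0.008, 1.0, -0.0, 0.0]
force: [0.5, 0.0, 0.5]
gripper_width: 0.42
grip_force: 30.0
```

Call:
step_arm:
  moves:
    - [-0.2,0.4,0,0,0,0,-1]
    - [-0.3,0.8,0,0,0,0,-1]
    - [-0.3,1,0,0,0,0,-1]
    - [-0.3,1,0,0,0,0,-1]
    - [-0.3,1,0,0,0,0,-1]
    - [-0.3,1,0,0,0,0,-1]
    - [-0.3,1,0,0,0,0,-1]
    - [-0.3,1,0,0,0,0,-1]
    - [-0.3,1,0,0,0,0,-1]
    - [-0.3,1,0,0,0,0,-1]

```text
clock: 58.95
tcp_pos: [0.5133, -0.082, 0.096]
orientation: [0.007, 1.0, 0.0, 0.0]
force: [0.2, -0.7, -0.2]
gripper_width: 0.416
grip_force: 30.0
```

Call:
step_arm:
  moves:
    - [-0.2,0.4,0,0,0,0,-1]
    - [-0.3,0.8,0,0,0,0,-1]
    - [-0.3,1,0,0,0,0,-1]
    - [-0.3,1,0,0,0,0,-1]
    - [-0.3,1,0,0,0,0,-1]
    - [-0.3,1,0,0,0,0,-1]
    - [-0.3,1,0,0,0,0,-1]
    - [-0.3,1,0,0,0,0,-1]
    - [-0.3,1,0,0,0,0,-1]
    - [-0.3,1,0,0,0,0,-1]

```text
clock: 60.2
tcp_pos: [0.5448, 0.0176, 0.096]
orientation: [0.007, 1.0, 0.0, 0.0]
force: [0.1, 0.9, -0.3]
gripper_width: 0.419
grip_force: 30.0
```

```bash
python3 plan.py .5455 .0785 .0965 89.2; python3 look.py|grep nt2 
```

```text
t 60.2 at [0.5448 0.0176 0.096 ] yaw 89.2 j6 -94.7 tilt [ 0.  0. -1.]
  [0.001, 0.609, -0.005] rz -0.0
  -> [0.5455 0.0785 0.0965] 89.2
top mount2 []
scene mount2 []
```

Call:
step_arm:
  moves:
    - [0,0.3,0,0,0,0,-1]
    - [0,0.61,0,0,0,0,-1]
    - [0,0.61,0,0,0,0,-1]
    - [0,0.61,0.2,0,0,0,-1]
    - [0,0.61,0.4,0,0,0,-1]
    - [0,0.61,0.6,0,0,0,-1]
    - [0,0.61,0.7,0,0,0,-1]
    - [0,0.61,0.745,0,0,0,-1]
    - [0,0.61,0.745,0,0,0,-1]
    - [0,0.61,0.745,0,0,0,-1]

```text
clock: 61.55
tcp_pos: [0.5462, 0.0786, 0.0221]
orientation: [0.007, 1.0, 0.0, 0.001]
force: [-0.9, -0.1, -0.7]
gripper_width: 0.415
grip_force: 30.0
```

Call:
step_arm:
  moves:
    - [0,0,0,0,0,0,0]
    - [0,0,0,0,0,0,0.1]
    - [0,0,0,0,0,0,0.1]
    - [0,0,0,0,0,0,0.1]
    - [0,0,-0.2,0,0,0,0.1]
    - [0,0,-0.6,0,0,0,0.1]
    - [0,0,-1,0,0,0,0.1]
    - [0.5,-0.5,-1,0,0,0,0.1]
    - [1,-1,-1,0,0,0,0.1]
    - [1,-1,-1,0,0,0,0.1]

```text
clock: 62.8
tcp_pos: [0.4413, -0.0211, 0.1215]
orientation: [0.008, 1.0, -0.0, -0.001]
force: [-0.3, 0.3, -0.0]
gripper_width: 0.553
grip_force: 0.0
```

```bash
python3 look.py; python3 dial.py; python3 -c "
from h import *
save(robot.get_image('scene'),'d2.png',(210,200,410,350),4)"; python3 plan.py .43 .118 .16 89.2 .43 .118 .062 89.2
```

```text
top mount1 [([0.4782, 0.1547, 0.0373], 48, 5.4)]
top mount2 [([0.5449, 0.0791, 0.0354], 116, 6.6)]
top mount3 [([0.5433, 0.1561, 0.0365], 127, 6.5)]
top mount4 []
scene mount1 [([0.4872, 0.1568, 0.0356], 170, 8.8)]
scene mount2 [([0.5484, 0.0824, 0.0353], 259, 9.8)]
scene mount3 [([0.5471, 0.1591, 0.0353], 301, 10.7)]
scene mount4 [([0.4904, 0.0829, 0.0355], 224, 9.4)]
62.9 [ 0.4436 -0.0206  0.1217] [-1.     0.017  0.001  0.017  1.     0.    -0.001  0.    -1.   ] [0.1 1.1 0.2] 0.551 0.0
scene [('yellow', 0), ('red', 12, array([ 0.6022, -0.0821,  0.0767]), 195.0)]
top [('yellow', 21, array([ 0.649 , -0.1019,  0.0765]), 256.9), ('red', 10, array([ 0.6   , -0.0834,  0.075 ]), 195.7)]
t 63.05 at [ 0.4459 -0.0195  0.1217] yaw 89.2 j6 -100.7 tilt [ 0.002  0.    -1.   ]
  [0.089, 0.686, -0.192] rz -0.0
  [0.089, 0.686, -0.191] rz -0.0
  -> [0.43  0.118 0.16 ] 89.2
  [0.0, 0.0, 0.98] rz -0.0
  -> [0.43  0.118 0.062] 89.2
```

View pics/d2.png

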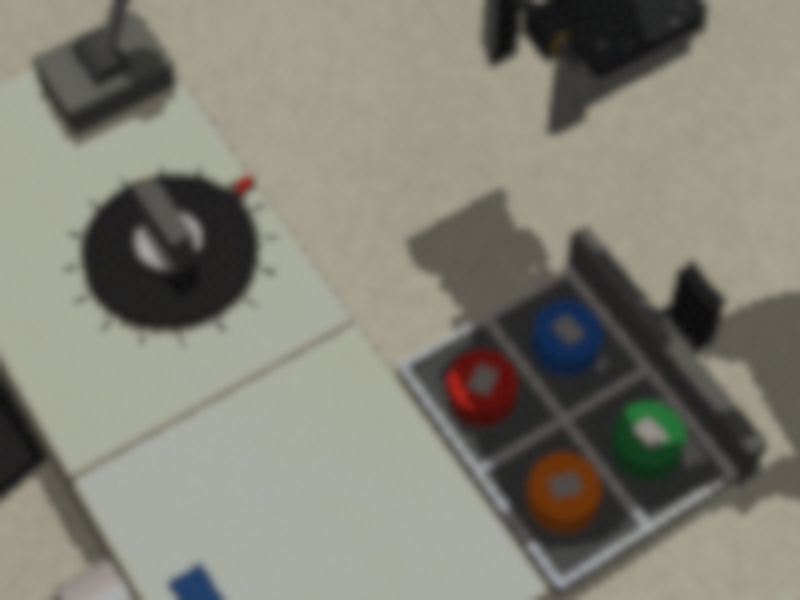

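All four mounts lie flat, one per cell. Now gripping the tab and pushing the drawer home.

Call:
step_arm:
  moves:
    - [0.08,0.5,-0.38,0,0,0,0.4]
    - [0.1,0.69,-0.38,0,0,0,0.4]
    - [0.1,0.69,-0.38,0,0,0,0.4]
    - [0.1,0.69,-0.38,0,0,0,0.4]
    - [0.1,0.69,-0.38,0,0,0,0.4]
    - [0.1,0.69,-0.38,0,0,0,0.4]
    - [0.1,0.69,-0.38,0,0,0,0.4]
    - [0.1,0.69,-0.38,0,0,0,0.4]
    - [0.1,0.69,-0.38,0,0,0,0.4]
    - [0.1,0.69,-0.38,0,0,0,0.4]

```text
clock: 64.3
tcp_pos: [0.4352, 0.0492, 0.1595]
orientation: [0.007, 1.0, 0.0, 0.0]
force: [-0.2, 0.2, -0.3]
gripper_width: 0.701
grip_force: 0.0
```

Call:
step_arm:
  moves:
    - [0.1,0.5,0,0,0,0,0.4]
    - [0.09,0.69,0,0,0,0,0.4]
    - [0.09,0.69,0.1,0,0,0,0.4]
    - [0.09,0.69,0.4,0,0,0,0.4]
    - [0.09,0.69,0.7,0,0,0,0.4]
    - [0.09,0.69,0.97,0,0,0,0.4]
    - [0.09,0.69,0.97,0,0,0,0.4]
    - [0.09,0.69,0.97,0,0,0,0]
    - [0.09,0.69,0.97,0,0,0,-1]
    - [0.09,0.69,0.97,0,0,0,-1]
  newtons: 25

```text
clock: 65.55
tcp_pos: [0.4278, 0.1183, 0.0633]
orientation: [0.007, 1.0, 0.0, 0.001]
force: [0.4, 0.5, 0.3]
gripper_width: 0.412
grip_force: 0.0
```

Call:
step_arm:
  moves:
    - [0,0,0,0,0,0,-1]
    - [0,0,0,0,0,0,-1]
    - [-0.1,0,0,0,0,0,-1]
    - [-0.2,0,0,0,0,0,-1]
    - [-0.3,0,0,0,0,0,-1]
    - [-0.4,0,0,0,0,0,-1]
    - [-0.5,0,0,0,0,0,-1]
    - [-0.6,0,0,0,0,0,-1]
    - [-0.65,0,0,0,0,0,-1]
    - [-0.7,0,0,0,0,0,-1]

```text
clock: 66.8
tcp_pos: [0.4971, 0.1181, 0.063]
orientation: [0.007, 1.0, 0.001, -0.0]
force: [-2.7, 3.9, 5.9]
gripper_width: 0.314
grip_force: 25.0
```

Call:
step_arm:
  moves:
    - [-0.1,0,0,0,0,0,-1]
    - [-0.2,0,0,0,0,0,-1]
    - [-0.3,0,0,0,0,0,-1]
    - [-0.4,0,0,0,0,0,-1]
    - [-0.5,0,0,0,0,0,-1]
    - [-0.58,0,0,0,0,0,-1]
    - [-0.62,0,0,0,0,0,-1]
    - [-0.65,0,0,0,0,0,-1]
    - [-0.65,0,0,0,0,0,-1]
    - [-0.65,0,0,0,0,0,-1]

```text
clock: 68.05
tcp_pos: [0.5626, 0.1172, 0.063]
orientation: [0.007, 1.0, 0.001, 0.001]
force: [-0.8, 3.3, 5.0]
gripper_width: 0.317
grip_force: 25.0
```

Call:
step_arm:
  moves:
    - [-0.01,0,0,0,0,0,-1]
    - [-0.02,0,0,0,0,0,-1]
    - [-0.03,0,0,0,0,0,-1]
    - [-0.04,0,0,0,0,0,-1]
    - [-0.045,0,0,0,0,0,-1]
    - [-0.05,0,0,0,0,0,-1]
    - [-0.05,0,0,0,0,0,-1]
    - [-0.05,0,0,0,0,0,-1]
    - [-0.05,0,0,0,0,0,-1]
    - [-0.05,0,0,0,0,0,-1]

```text
clock: 69.3
tcp_pos: [0.567, 0.1171, 0.063]
orientation: [0.007, 1.0, 0.001, 0.0]
force: [-3.1, 3.7, 5.3]
gripper_width: 0.316
grip_force: 25.0
```

Call:
step_arm:
  moves:
    - [-0.005,0,0,0,0,0,-1]
    - [-0.01,0,0,0,0,0,-1]
    - [-0.015,0,0,0,0,0,-1]
    - [-0.02,0,0,0,0,0,-1]
    - [-0.02,0,0,0,0,0,-1]
    - [-0.02,0,0,0,0,0,-1]
    - [-0.02,0,0,0,0,0,-1]
    - [-0.02,0,0,0,0,0,-1]
    - [-0.02,0,0,0,0,0,-1]
    - [-0.02,0,0,0,0,0,-1]

```text
clock: 70.55
tcp_pos: [0.5675, 0.1171, 0.063]
orientation: [0.007, 1.0, 0.001, -0.001]
force: [-3.7, 3.2, 8.2]
gripper_width: 0.316
grip_force: 25.0
```

Call:
step_arm:
  moves:
    - [-0.01,0,0,0,0,0,-1]
    - [-0.02,0,0,0,0,0,-1]
    - [-0.03,0,0,0,0,0,-1]
    - [-0.03,0,0,0,0,0,-1]
    - [-0.03,0,0,0,0,0,-1]
    - [-0.03,0,0,0,0,0,-1]
    - [-0.03,0,0,0,0,0,-1]
    - [-0.03,0,0,0,0,0,-1]
    - [-0.03,0,0,0,0,0,-1]
    - [-0.03,0,0,0,0,0,-1]

```text
clock: 71.8
tcp_pos: [0.5676, 0.1171, 0.063]
orientation: [0.007, 1.0, 0.001, -0.004]
force: [-9.3, 3.7, 12.0]
gripper_width: 0.319
grip_force: 25.0
```

Call:
step_arm:
  moves:
    - [0,0,0,0,0,0,0]
    - [0,0,0,0,0,0,0.4]
    - [0,0,0,0,0,0,0.4]
    - [0,0,-0.2,0,0,0,0.4]
    - [0,0,-0.6,0,0,0,0.4]
    - [0,0,-1,0,0,0,0.4]
    - [0,0,-1,0,0,0,0.4]
    - [0,0,-1,0,0,0,0.4]
    - [0,0,-1,0,0,0,0.4]
    - [0,0,-1,0,0,0,0.4]

```text
clock: 73.05
tcp_pos: [0.5715, 0.1161, 0.1611]
orientation: [0.007, 1.0, -0.0, -0.001]
force: [0.4, -0.5, 0.1]
gripper_width: 0.697
grip_force: 0.0
```

```bash
cat > knob.py <<'E'
from m import *
for c in("top","scene"):
    im=robot.get_image(c); P=cloud(im); k=(P[...,2]>.105)&(P[...,2]<.122)&(np.hypot(P[...,0]-.657,P[...,1]+.067)<.035)
    q=P[k]; print(c,len(q),cv2.minAreaRect((q[:,:2]*1000).astype(np.float32)) if len(q) else 0)
    hsv=cv2.cvtColor(im["color"],cv2.COLOR_RGB2HSV)
    t=P[(P[...,2]>.08)&(P[...,2]<.1)&(P[...,0]<.59)&(P[...,0]>.5)&(abs(P[...,1]-.118)<.03)]; print("tab",t.min(0),t.max(0)) if len(t) else 0
E
python3 knob.py; python3 dial.py; python3 plan.py .656 -.067 .16 -.5
```

```text
top 81 ((655.3992919921875, -68.23853302001953), (13.20547866821289, 42.89444351196289), 0.7948828935623169)
scene 142 ((657.7427368164062, -67.62431335449219), (46.79280090332031, 14.363197326660156), 87.77494049072266)
tab [0.5642422  0.10239776 0.08006645] [0.57560997 0.13333128 0.09089648]
73.15 [0.5718 0.1162 0.1617] [-1.     0.014 -0.001  0.014  1.    -0.     0.001 -0.    -1.   ] [ 0.9 -0.3  0. ] 0.703 0.0
scene [('yellow', 0), ('red', 12, array([ 0.602 , -0.0825,  0.0761]), 195.4)]
top [('yellow', 20, array([ 0.649 , -0.1019,  0.0774]), 256.9), ('red', 10, array([ 0.6001, -0.0835,  0.0747]), 195.8)]
t 73.25 at [0.572  0.1162 0.1621] yaw 89.2 j6 -84.5 tilt [-0.001 -0.    -1.   ]
  [-0.433, -0.91, 0.01] rz 0.249
  [-0.913, 0.427, 0.011] rz 0.0
  -> [ 0.656 -0.067  0.16 ] -0.5
```

Call:
step_arm:
  moves:
    - [-0.43,-0.91,0,0,0,0.249,0.4]
    - [-0.43,-0.91,0,0,0,0.249,0.4]
    - [-0.43,-0.91,0,0,0,0.249,0.4]
    - [-0.43,-0.91,0,0,0,0.249,0.4]
    - [-0.43,-0.91,0,0,0,0.249,0.4]
    - [-0.43,-0.91,0,0,0,0.249,0.4]
    - [-0.43,-0.91,0,0,0,0.249,0.4]
    - [-0.43,-0.91,0,0,0,0.249,0.4]
    - [-0.43,-0.91,0,0,0,0.249,0.4]
    - [-0.43,-0.91,0,0,0,0.249,0.4]

```text
clock: 74.5
tcp_pos: [0.6138, 0.0246, 0.1624]
orientation: [0.71, 0.705, 0.0, -0.0]
force: [0.4, -0.6, 0.3]
gripper_width: 0.701
grip_force: 0.0
```

Call:
step_arm:
  moves:
    - [-0.91,0.43,0,0,0,0,0.2]
    - [-0.91,0.43,0,0,0,0,0.2]
    - [-0.91,0.43,0,0,0,0,0.2]
    - [-0.91,0.43,0,0,0,0,0.2]
    - [-0.91,0.43,0.1,0,0,0,0.2]
    - [-0.91,0.43,0.3,0,0,0,0.2]
    - [-0.91,0.43,0.5,0,0,0,0.2]
    - [-0.91,0.43,0.6,0,0,0,0.2]
    - [-0.91,0.43,0.72,0,0,0,0.2]
    - [-0.91,0.43,0.72,0,0,0,0.2]

```text
clock: 75.75
tcp_pos: [0.6555, -0.0663, 0.0896]
orientation: [0.71, 0.704, -0.0, -0.001]
force: [-0.6, -0.0, -0.2]
gripper_width: 0.598
grip_force: 0.0
```

```bash
python3 plan.py .656 -.0675 .0875 -.5;  python3 dial.py
```

```text
t 75.75 at [ 0.6555 -0.0663  0.0896] yaw -0.4 j6 -11.4 tilt [-0.002  0.    -1.   ]
  [-0.012, 0.005, 0.021] rz 0.0
  -> [ 0.656  -0.0675  0.0875] -0.4
75.75 [ 0.6555 -0.0663  0.0896] [ 0.008  1.    -0.002  1.    -0.008  0.     0.    -0.002 -1.   ] [-0.6 -0.  -0.2] 0.598 0.0
scene [('yellow', 0), ('red', 8, array([ 0.6005, -0.0828,  0.0766]), 195.3)]
top [('yellow', 2, array([ 0.6461, -0.1124,  0.0805]), 256.4), ('red', 0)]
```

Call:
step_arm:
  moves:
    - [-0.01,0,0.02,0,0,0,-0.3]
    - [-0.01,0,0.02,0,0,0,-1]
    - [-0.01,0,0.02,0,0,0,-1]
    - [-0.01,0,0.02,0,0,0,-1]
    - [-0.01,0,0.02,0,0,0,-1]
    - [-0.01,0,0.02,0,0,0,-1]
    - [-0.01,0,0.02,0,0,0,-1]
    - [-0.01,0,0.02,0,0,0,-1]
    - [-0.01,0,0.02,0,0,0,-1]
    - [-0.01,0,0.02,0,0,0,-1]
  newtons: 25

```text
clock: 77.1
tcp_pos: [0.6561, -0.0677, 0.0885]
orientation: [0.71, 0.704, 0.0, -0.0]
force: [-1.2, 0.8, 1.8]
gripper_width: 0.147
grip_force: 25.0
```

Call:
step_arm:
  moves:
    - [0,0,0,0,0,0.02,-1]
    - [0,0,0,0,0,0.04,-1]
    - [0,0,0,0,0,0.06,-1]
    - [0,0,0,0,0,0.08,-1]
    - [0,0,0,0,0,0.1,-1]
    - [0,0,0,0,0,0.12,-1]
    - [0,0,0,0,0,0.14,-1]
    - [0,0,0,0,0,0.16,-1]
    - [0,0,0,0,0,0.17,-1]
    - [0,0,0,0,0,0.17,-1]

```text
clock: 78.35
tcp_pos: [0.6573, -0.0684, 0.0886]
orientation: [0.969, 0.245, 0.001, 0.001]
force: [2.6, -2.3, -1.0]
gripper_width: 0.144
grip_force: 25.0
```

```bash
python3 plan.py;  python3 dial.py; python3 -c "
from h import *
save(robot.get_image('top'),'t3.png',(290,160,410,250),6)"
```

```text
t 78.35 at [ 0.6573 -0.0684  0.0886] yaw -61.6 j6 49.7 tilt [ 0.002 -0.001 -1.   ]
78.35 [ 0.6573 -0.0684  0.0886] [ 0.88   0.475  0.002  0.475 -0.88  -0.001  0.001  0.002 -1.   ] [ 2.6 -2.3 -1. ] 0.144 25.0
scene [('yellow', 2, array([ 0.6223, -0.0966,  0.0793]), 220.1), ('red', 0)]
top [('yellow', 21, array([ 0.6281, -0.091 ,  0.0762]), 219.3), ('red', 9, array([ 0.5996, -0.0835,  0.0747]), 195.6)]
```

View pics/t3.png

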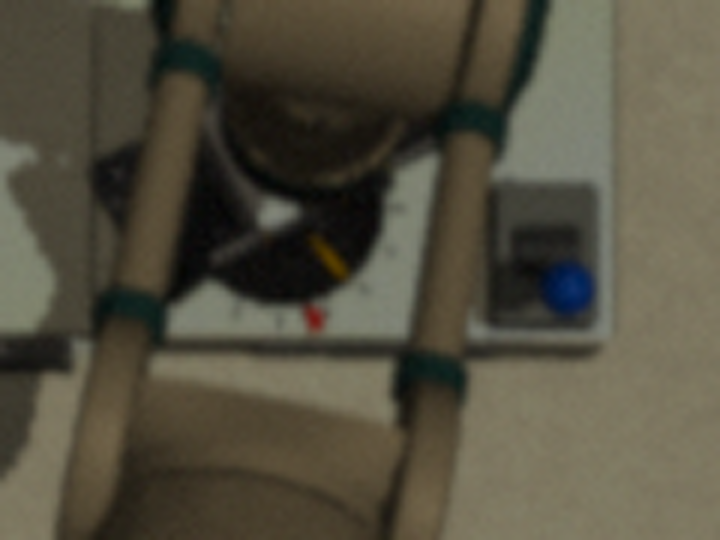

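Call:
step_arm:
  moves:
    - [0,0,0,0,0,0.01,-1]
    - [0,0,0,0,0,0.02,-1]
    - [0,0,0,0,0,0.03,-1]
    - [0,0,0,0,0,0.04,-1]
    - [0,0,0,0,0,0.05,-1]
    - [0,0,0,0,0,0.052,-1]
    - [0,0,0,0,0,0.052,-1]
    - [0,0,0,0,0,0.052,-1]
    - [0,0,0,0,0,0.052,-1]
    - [0,0,0,0,0,0.052,-1]

```text
clock: 79.75
tcp_pos: [0.6574, -0.0689, 0.0886]
orientation: [0.996, 0.084, 0.001, 0.001]
force: [4.1, -4.2, -2.0]
gripper_width: 0.149
grip_force: 25.0
```

```bash
cat > fine.py <<'E'
from m import *
# averaged top pictures: weighted yellow/red directions about the dial's axis
Y=[];D=[];N=4; ims=[robot.get_image("top") for _ in range(N)]
im=ims[0]; a=np.mean([i["color"].astype(float) for i in ims],0)
r,g,b=a[...,0],a[...,1],a[...,2]
T=np.linalg.inv(im["view"]); v,u=np.mgrid[160:240,290:400]
d=np.stack([u,v,np.ones_like(u)],-1)@np.linalg.inv(im["K"]).T@T[:3,:3].T
def plane(z): return T[:3,3]+d*((z-T[2,3])/d[...,2])[...,None]
sl=np.s_[160:240,290:400]; r,g,b=r[sl],g[sl],b[sl]
for C in ((.6557,-.0678),(.657,-.068)):
    p=plane(.0765)[...,:2]-C; rad=np.hypot(*p.transpose(2,0,1)); 
    wy=np.clip(np.minimum(r,g*1.6)-b-25,0,None)*(rad>.02)*(rad<.05); wy[(r-b)<40]=0
    q=plane(.071)[...,:2]-C; rq=np.hypot(*q.transpose(2,0,1)); wr=np.clip(r-np.maximum(g,b)*1.3-15,0,None)*(rq>.05)*(rq<.068); wr[g>.62*r]=0
    f=lambda p,w:((p*w[...,None]).sum((0,1))/w.sum())
    A=f(p,wy);B=f(q,wr); an=lambda s:np.degrees(np.arctan2(s[1],s[0]))%360
    print(C,"ptr",an(A).round(2),np.hypot(*A).round(4),"mark",an(B).round(2),np.hypot(*B).round(4),"short by",(an(A)-an(B)).round(2))
E
python3 fine.py; python3 dial.py; python3 plan.py
```

```text
(0.6557, -0.0678) ptr 202.3 0.0348 mark 195.78 0.0575 short by 6.52
(0.657, -0.068) ptr 201.22 0.036 mark 195.25 0.0587 short by 5.97
79.95 [ 0.6574 -0.0689  0.0886] [ 0.986  0.168  0.003  0.168 -0.986 -0.002  0.002  0.002 -1.   ] [ 2.3 -3.3 -1.8] 0.148 25.0
scene [('yellow', 0), ('red', 0)]
top [('yellow', 22, array([ 0.6246, -0.0808,  0.0772]), 202.4), ('red', 9, array([ 0.6008, -0.0832,  0.0734]), 195.7)]
t 80.05 at [ 0.6574 -0.0689  0.0886] yaw -80.3 j6 68.4 tilt [ 0.003 -0.002 -1.   ]
```

Call:
step_arm:
  moves:
    - [0,0,0,0,0,0.003,-1]
    - [0,0,0,0,0,0.006,-1]
    - [0,0,0,0,0,0.009,-1]
    - [0,0,0,0,0,0.012,-1]
    - [0,0,0,0,0,0.014,-1]
    - [0,0,0,0,0,0.014,-1]
    - [0,0,0,0,0,0.014,-1]
    - [0,0,0,0,0,0.014,-1]
    - [0,0,0,0,0,0.014,-1]
    - [0,0,0,0,0,0.014,-1]

```text
clock: 81.3
tcp_pos: [0.6574, -0.069, 0.0886]
orientation: [0.999, 0.041, 0.001, 0.001]
force: [4.5, -3.4, -1.2]
gripper_width: 0.148
grip_force: 25.0
```

```bash
python3 fine.py; python3 plan.py; python3 -c "
from h import *
save(robot.get_image('top'),'t4.png',(310,180,370,225),12)"
```

```text
(0.6557, -0.0678) ptr 197.38 0.0357 mark 195.78 0.0574 short by 1.6
(0.657, -0.068) ptr 196.48 0.0369 mark 195.25 0.0586 short by 1.23
t 81.5 at [ 0.6574 -0.0689  0.0886] yaw -85.4 j6 73.4 tilt [ 0.003 -0.002 -1.   ]
```

View pics/t4.png

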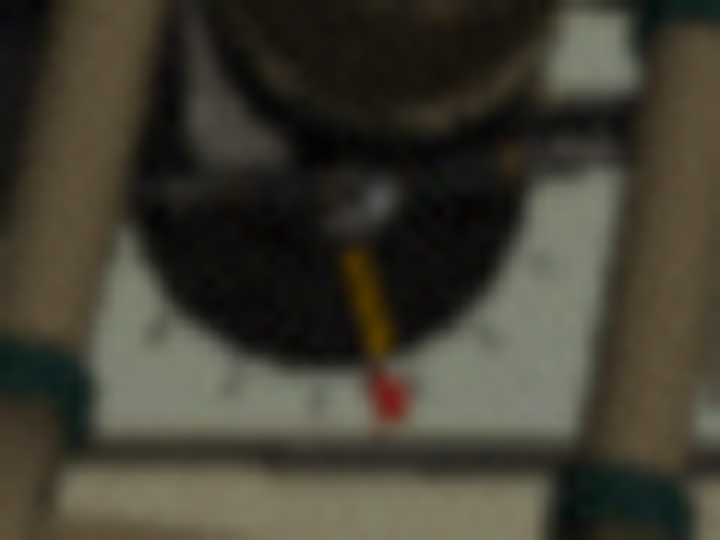

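Call:
step_arm:
  moves:
    - [0,0,0,0,0,0.001,-1]
    - [0,0,0,0,0,0.002,-1]
    - [0,0,0,0,0,0.003,-1]
    - [0,0,0,0,0,0.003,-1]
    - [0,0,0,0,0,0.003,-1]
    - [0,0,0,0,0,0.003,-1]
    - [0,0,0,0,0,0.003,-1]
    - [0,0,0,0,0,0.003,-1]
    - [0,0,0,0,0,0.003,-1]
    - [0,0,0,0,0,0.003,-1]

```text
clock: 82.8
tcp_pos: [0.6574, -0.069, 0.0886]
orientation: [1.0, 0.031, 0.001, 0.001]
force: [3.7, -4.6, -2.0]
gripper_width: 0.148
grip_force: 25.0
```

```bash
python3 fine.py; python3 plan.py
```

```text
(0.6557, -0.0678) ptr 196.41 0.0346 mark 195.83 0.0576 short by 0.58
(0.657, -0.068) ptr 195.51 0.0358 mark 195.29 0.0588 short by 0.22
t 83.0 at [ 0.6574 -0.069   0.0886] yaw -86.4 j6 74.5 tilt [ 0.003 -0.002 -1.   ]
```

Call:
step_arm:
  moves:
    - [0,0,0,0,0,0,-0.5]
    - [0,0,0,0,0,0,0]
    - [0,0,0,0,0,0,0.2]
    - [0,0,0,0,0,0,0.2]
    - [0,0,0,0,0,0,0.2]
    - [0,0,-0.2,0,0,0,0.2]
    - [0,0,-0.6,0,0,0,0.2]
    - [0,0,-1,0,0,0,0.2]
    - [0,0,-1,0,0,0,0.2]
    - [0,0,-1,0,0,0,0.2]

```text
clock: 84.25
tcp_pos: [0.6554, -0.0675, 0.1876]
orientation: [1.0, 0.031, -0.001, -0.0]
force: [-0.8, 0.0, 0.1]
gripper_width: 0.596
grip_force: 0.0
```

```bash
python3 fine.py; python3 knob.py; python3 plan.py .56 -.189 .19 -89 .56 -.189 .14 -89
```

```text
(0.6557, -0.0678) ptr 196.39 0.0347 mark 195.84 0.0576 short by 0.56
(0.657, -0.068) ptr 195.5 0.0359 mark 195.3 0.0588 short by 0.2
top 54 ((647.5958862304688, -68.7298812866211), (28.45648956298828, 13.655130386352539), 7.27963399887085)
tab [0.56419607 0.10381105 0.08154233] [0.57392191 0.13309877 0.09464695]
scene 162 ((657.9200439453125, -67.74504852294922), (46.0164680480957, 16.403392791748047), 3.4616458415985107)
tab [0.56399722 0.10242559 0.08070719] [0.57588107 0.13300991 0.09181757]
t 84.55 at [ 0.6556 -0.0676  0.1873] yaw -86.5 j6 74.6 tilt [-0.002  0.001 -1.   ]
  [-0.514, 0.577, -0.014] rz 0.007
  [-0.489, 0.598, -0.013] rz -0.0
  -> [ 0.56  -0.189  0.19 ] -89.0
  [0.0, 0.0, 0.5] rz -0.0
  -> [ 0.56  -0.189  0.14 ] -89.0
```

Call:
step_arm:
  moves:
    - [-0.3,0,0,0,0,0,-1]
    - [-0.6,0,0,0,0,0,-1]
    - [-0.98,0,0,0,0,0,-1]
    - [-0.98,0.4,0,0,0,0.007,-1]
    - [-0.98,0.8,0,0,0,0.007,-1]
    - [-0.98,0.8,0,0,0,0.007,-1]
    - [-0.98,0.8,0,0,0,0.007,-1]
    - [-0.98,0.8,0,0,0,0.007,-1]
    - [-0.98,0.8,0,0,0,0.007,-1]
    - [-0.98,0.8,0,0,0,0.007,-1]

```text
clock: 85.8
tcp_pos: [0.5633, -0.1529, 0.1886]
orientation: [1.0, 0.009, 0.0, -0.0]
force: [-0.2, 0.3, 0.5]
gripper_width: 0.004
grip_force: 0.0
```

```bash
python3 plan.py .56 -.189 .19 -89; python3 - <<'E'
from m import *
for c in("top","scene"):
    im=robot.get_image(c); P=cloud(im); hsv=cv2.cvtColor(im["color"],cv2.COLOR_RGB2HSV).astype(int)
    b=(hsv[...,0]>100)&(hsv[...,0]<125)&(hsv[...,1]>120)&(P[...,2]>.12)&(P[...,1]>-.26)&(P[...,1]<-.1); q=P[b]; print("ball",len(q),q.mean(0).round(4),q.min(0).round(3),q.max(0).round(3)) if len(q) else print(0)
E
```

```text
t 85.8 at [ 0.5633 -0.1529  0.1886] yaw -89.0 j6 66.9 tilt [ 0.  0. -1.]
  [-0.039, 0.36, -0.014] rz 0.0
  -> [ 0.56  -0.189  0.19 ] -89.0
0
ball 52 [ 0.6073 -0.1865  0.1657] [ 0.599 -0.195  0.159] [ 0.615 -0.181  0.173]
```

Call:
step_arm:
  moves:
    - [-0.04,0.37,0,0,0,0,-1]
    - [-0.04,0.37,0,0,0,0,-1]
    - [-0.04,0.37,0.2,0,0,0,-1]
    - [-0.04,0.37,0.4,0,0,0,-1]
    - [-0.04,0.37,0.48,0,0,0,-1]
    - [-0.04,0.37,0.48,0,0,0,-1]
    - [-0.04,0.37,0.48,0,0,0,-1]
    - [-0.04,0.37,0.48,0,0,0,-1]
    - [-0.04,0.37,0.48,0,0,0,-1]
    - [-0.04,0.37,0.48,0,0,0,-1]

```text
clock: 87.15
tcp_pos: [0.5599, -0.1907, 0.1407]
orientation: [1.0, 0.009, 0.0, 0.0]
force: [-0.6, -0.3, 0.2]
gripper_width: 0.002
grip_force: 0.0
```

Call:
step_arm:
  moves:
    - [0.1,0,0,0,0,0,-1]
    - [0.2,0,0,0,0,0,-1]
    - [0.3,0,0,0,0,0,-1]
    - [0.4,0,0,0,0,0,-1]
    - [0.5,0,0,0,0,0,-1]
    - [0.6,0,0,0,0,0,-1]
    - [0.7,0,0,0,0,0,-1]
    - [0.78,0,0,0,0,0,-1]
    - [0.82,0,0,0,0,0,-1]
    - [0.82,0,0,0,0,0,-1]

```text
clock: 88.4
tcp_pos: [0.6406, -0.1891, 0.14]
orientation: [1.0, 0.009, -0.002, -0.0]
force: [-4.3, 0.1, -0.2]
gripper_width: 0.006
grip_force: 2.0
```

Call:
step_arm:
  moves:
    - [0.01,0,0,0,0,0,-1]
    - [0.02,0,0,0,0,0,-1]
    - [0.03,0,0,0,0,0,-1]
    - [0.04,0,0,0,0,0,-1]
    - [0.05,0,0,0,0,0,-1]
    - [0.05,0,0,0,0,0,-1]
    - [0.05,0,0,0,0,0,-1]
    - [0.05,0,0,0,0,0,-1]
    - [0.05,0,0,0,0,0,-1]
    - [0.05,0,0,0,0,0,-1]

```text
clock: 89.65
tcp_pos: [0.6408, -0.189, 0.1399]
orientation: [1.0, 0.008, -0.006, -0.0]
force: [-11.9, -1.1, 4.3]
gripper_width: 0.006
grip_force: 6.3
```

```bash
python3 - <<'E'
from m import *
st()
for c in("top","scene"):
    im=robot.get_image(c); P=cloud(im); hsv=cv2.cvtColor(im["color"],cv2.COLOR_RGB2HSV).astype(int)
    b=(hsv[...,0]>100)&(hsv[...,0]<125)&(hsv[...,1]>120)&(P[...,2]>.12)&(P[...,1]>-.26)&(P[...,1]<-.1); q=P[b]; print("ball",len(q),q.mean(0).round(4),q.min(0).round(3),q.max(0).round(3)) if len(q) else print(0)
E
```

```text
89.65 [ 0.6408 -0.189   0.1399] [ 1.     0.017 -0.012  0.017 -1.     0.001 -0.012 -0.001 -1.   ] [-11.9  -1.1   4.3] 0.006 6.3
ball 4 [ 0.6081 -0.2073  0.4394] [ 0.603 -0.24   0.335] [ 0.613 -0.173  0.543]
ball 65 [ 0.6661 -0.1878  0.1626] [ 0.658 -0.197  0.157] [ 0.675 -0.179  0.168]
```

Call:
step_arm:
  moves:
    - [-0.2,0,0,0,0,0,-1]
    - [-0.5,0,0,0,0,0,-1]
    - [-0.9,0,0,0,0,0,-1]
    - [-0.9,0,-0.5,0,0,0,-1]
    - [-0.9,0,-1,0,0,0,-1]
    - [-0.9,0,-1,0,0,0,-1]
    - [-0.9,0,-1,0,0,0,-1]
    - [-0.9,0,-1,0,0,0,-1]
    - [-0.9,0,-1,0,0,0,-1]
    - [-0.9,0,-1,0,0,0,-1]

```text
clock: 91.0
tcp_pos: [0.5567, -0.1906, 0.2396]
orientation: [1.0, 0.009, -0.001, -0.0]
force: [0.0, 0.6, -0.2]
gripper_width: 0.002
grip_force: 0.0
```

Call:
step_arm:
  moves:
    - [-1,0,0,0,0,0,-1]
    - [-1,0,0,0,0,0,-1]
    - [-1,0,0,0,0,0,-1]
    - [-1,0,0,0,0,0,-1]
    - [-1,0,0,0,0,0,-1]
    - [-1,0,0,0,0,0,-1]
    - [-1,0,0,0,0,0,-1]
    - [-1,0,0,0,0,0,-1]
    - [-1,0,0,0,0,0,-1]
    - [-1,0,0,0,0,0,-1]

```text
clock: 92.25
tcp_pos: [0.4569, -0.1924, 0.2404]
orientation: [1.0, 0.009, 0.0, -0.0]
force: [-0.2, 0.0, -0.5]
gripper_width: 0.008
grip_force: 0.0
```

```bash
python3 fine.py; python3 knob.py; python3 - <<'E'
from m import *
st()
for c in("top","scene"):
    im=robot.get_image(c); P=cloud(im); hsv=cv2.cvtColor(im["color"],cv2.COLOR_RGB2HSV).astype(int); save(im,c+"9.png",(150,130,450,330) if c=="scene" else (230,150,430,270),2.6 if c=="scene" else 4)
    b=(hsv[...,0]>100)&(hsv[...,0]<125)&(hsv[...,1]>120)&(P[...,2]>.12)&(P[...,1]>-.26)&(P[...,1]<-.1); q=P[b]; print("ball",len(q),q.mean(0).round(4),q.min(0).round(3),q.max(0).round(3)) if len(q) else print(0)
E
```

```text
(0.6557, -0.0678) ptr 196.42 0.0346 mark 195.77 0.0575 short by 0.65
(0.657, -0.068) ptr 195.52 0.0358 mark 195.23 0.0587 short by 0.29
top 83 ((656.1452026367188, -67.85549926757812), (47.19325637817383, 13.975881576538086), 5.869712829589844)
tab [0.56472744 0.10384502 0.08238065] [0.57424439 0.13316318 0.09380702]
scene 164 ((657.98095703125, -67.88734436035156), (45.42729568481445, 16.938196182250977), 4.067992687225342)
tab [0.56436267 0.10290097 0.08002921] [0.57583426 0.13354288 0.09168461]
92.55 [ 0.4568 -0.1924  0.2405] [ 1.     0.017  0.     0.017 -1.     0.     0.    -0.    -1.   ] [-0.3 -0.3  0.2] 0.007 0.0
ball 50 [ 0.6566 -0.191   0.1721] [ 0.482 -0.201  0.152] [ 0.67  -0.13   0.646]
ball 65 [ 0.6661 -0.1876  0.1628] [ 0.658 -0.198  0.154] [ 0.675 -0.18   0.169]
```

View pics/scene9.png

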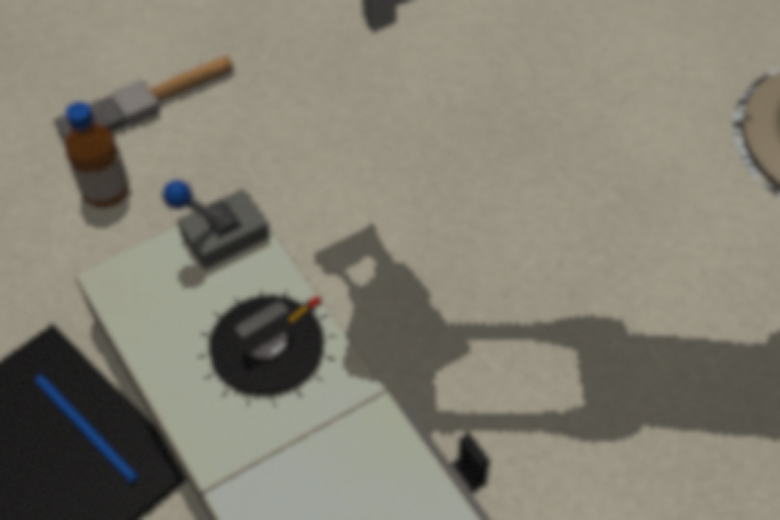

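View pics/top9.png

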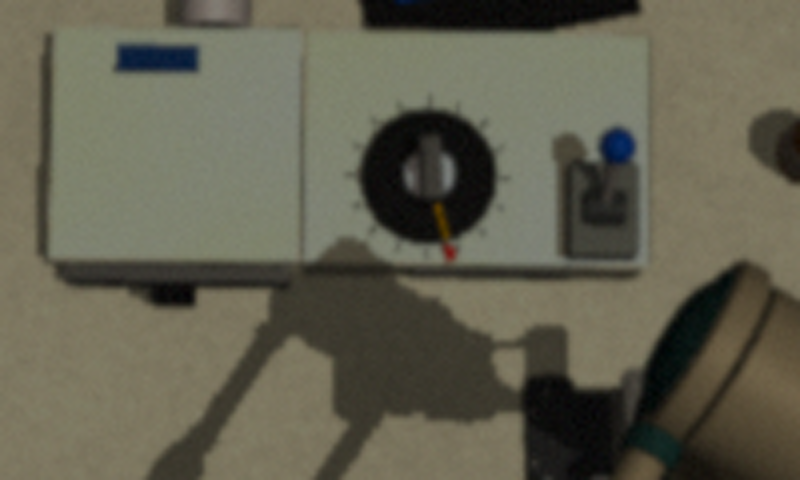

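The top view shows the drawer flush, the pointer on the red mark and the lever over to the far side (ball at (618,145)). Its push ended against the stop at 12 N. The bystanders are where they were.

```bash
python3 -c "
from plant import robot
print(robot.hand_in())"
```

```text
the job is handed in; nothing more can be done
None
```

The job is handed in, and my last measurements agree with the task, though the hand-in returned no verdict. All four mounts lie flat in their own cells and the drawer is home. The pointer is within 1° of the red mark, brought up clockwise with the play taken up, and the lock lever went over until it met its stop. I never touched the bottle, lens case or brush.

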